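# Fit the sight glass of a flow cell

## Task

Drop the loose glass disc into the open top of the metal flow cell so that it lies flat on its seat, and let go of it. Then put the steel retaining ring over it and screw it down clockwise (seen from above) until it is snug: the glass is firmly clamped against its spring seat, but the ring is not forced, because over-tightening cracks the glass. Leave both in place, and leave the jar, the bottle and the loose cap where they stand.

Things in the scene. Friction and masses are not known exactly. Their poses are not given: they have to be found in the camera images.
- disc: The loose sight glass: a clear pale glass disc, 36 mm across, 15 mm thick, 35 g, lying flat on the bench, same both ways up. Origin: centre of its underside; z up.
- ring: Steel retaining ring: a fluted cap 62 mm across, 27 mm tall, about 90 g, open end down, 29 mm hole in its top. Origin: centre of its lower edge; z up. The top's underside, which presses on the glass, is 22.5 mm above it. Inside (bore 54 mm), centred 4 mm up, are 3 lugs, 5.5 mm wide, 4 mm high, reaching in to 23.5 mm radius, at 0, 120, 240 deg from its x axis; a tick on top marks each lug.
- cell: The flow cell, a fixed aluminium housing. Origin: centre of its foot plate (100 x 75 mm) on the bench; z up; two hose tails point along +y and -y. A round body 72 mm across is 26 mm high; on it stands a boss 44 mm across up to 50 mm, with a 38 mm bore for the disc.
- cell_rim (a point): Centre of the bore's mouth, at the boss's rim, 50 mm above the bench; axes as cell. In the bore is a dark spring seat, 4.5 to 7 mm below the rim (differs each time, not measurable beforehand), stiffness 15 N/mm; the disc on it stands 8 to 10.5 mm above the rim.
- cell_gap (a point): Point at rim height, 24 mm from the axis along the cell's x, over one of three 36 deg gaps (0, 120, 240 deg) between the thread ribs outside the boss (ribs out to 25.5 mm radius). With its lugs in the gaps the ring drops on until its top rests on the glass, lower edge 12 to 14.5 mm below the rim; held elsewhere it rests on the ribs, higher.
- cell_thread (a point): Point on the boss's axis, 12 mm below the rim, mid-thread. Turned clockwise from the gaps, lugs are under the ribs after 12 deg; they begin to pull 30 to 70 deg from the gap centres, depending on the seat, drawing the ring down 0.071 mm and adding 1 N of clamping per deg; thread ends at 98. Snug is 10 to 25 N: a turning moment 0.1 to 0.25 N m above free running. It does not run back.
- flask: Bystander: clear glass jar with a blue cap, 60 mm across, 100 mm tall. Origin: centre of its underside.
- reagent: Bystander: amber bottle with a white cap, 48 mm across, 85 mm tall. Origin: centre of its underside.
- sparecap: Bystander: loose blue screw cap lying open side up, 46 mm across, 22 mm tall. Origin: centre of its underside.
Mind the look-alikes: they are no part of the job. Of the things shaped like the disc, the glass one is meant. There is more than one size of the ring; the job needs the larger.

How it is judged:
By the outcome, as a careful person would: the job done as asked, in the order asked, and still so for the second after the job is handed in, with the robot touching nothing.
It also fails if it takes over 72 s, if anything falls off the work surface, if the arm or the gripper's body presses on something with over 40 N, if the wrist force passes 120 N, or if a joint passes its speed limit or range.

## Robot

A 6-joint arm with a two-finger parallel gripper is mounted at the origin on the work surface. World frame = base frame: x ahead of the robot, y to its left, z up, the work surface at z = 0. Lengths are in mm, angles in rad, forces in N, time in s.
With the tool pointing down it reaches from about 275 to 750 mm from the base axis. Payload 10.2 kg.
Tool frame: the origin (TCP) lies at the centre of the arm's flange, where the gripper is bolted on; the fingertips stand ctrl.tip_reach ahead of it and the grasp point (between the pads) lies 155 mm ahead of it (ctrl.tip_reach is the distance from the TCP to the fingertips, in mm); z points along the fingers, y is the direction in which the jaws open and shut (so a half turn about z gives the same grasp; the last joint's range is limited). The gripper opens to 85 mm and grips with 20 to 120 N. Pads are 22 mm wide; open, the fingers measure 114 mm over their backs; the gripper's body (76 mm by 85 mm) begins 54 mm behind the grasp point. The pads swing forward as they close: fully open they stand 13 mm farther back than shut.
Start: joints at [-1.403, 0.313, 1.498, -0, 1.331, -0.223], TCP at [199.975, -485.43, 404.694] pointing down, gripper open.
Joint ranges: [-2.94, 2.94], [-0.97, 2.17], [0.19, 2.56], [-1.23, 4.37], [0.02, 3.11], [-2.88, 2.88]. Speed limits (rad/s): [2.39, 2.39, 3.01, 3.14, 3.14, 3.14].

## Interface

Orientations are given as a unit quaternion [w, x, y, z].
In Python, from rig import ctrl, viewer gives the robot as it stands.
- The arm moves only by the tool drive_tool, never from a script. Its argument "rows" is a list that holds one entry, the list of rows, each a list of 6 numbers: the shift along the world's x, y, z normalised to -1 to 1, where 1 is 0.1 m, then the turn, a rotation vector about the world's x, y, z normalised to -1 to 1, where 1 is 90 degrees. A call has 1 to 10 rows; each row is the pose to reach, as a shift and turn from the pose measured when the call began; what a row does not reach only later rows make up. A row lasts 1/8 s, in which the tool goes at most 62.5 mm and 10.7 degrees, less where a joint would pass 70% of its speed; a pose out of reach is approached as far as the arm can. A call with a number of a shift or a turn outside -1 to 1 is refused whole. A call with a gripper value outside its range is refused whole. "fingers" is the opening, from -1 (shut) to 1 (fully open), set as the call begins (left out, the last holds). The fingers move at their own pace and stop on an object; "force" is the grip in N (left out, the last holds). Time passes only in rows, so rows that repeat a pose let the fingers close. It gives the time, the measured TCP pose, the force and the opening at its end, in the units of the state.
- ctrl.sense(): the state, without advancing time (a new reading comes with each control period).
- viewer.capture(name): name is "side" or "top" or "wrist"; returns the picture (420x560x3 uint8, red, green, blue); there is no depth.
- viewer.calibration(name): a dict with "mtx" (3x3 intrinsics, pixels), "extrinsics" (4x4, takes a point from camera to world coordinates). Camera axes: x right, y up, looking along -z (the intrinsics and any distortion apply to the point x, -y, -z); pixel columns grow to the right and rows downward; lengths in mm; the calibration is good to about 2 mm. The wrist camera is an equidistant fisheye: a pixel r from the principal point sees the ray r / f radians off the axis. A picture is of the moment at which its call begins: read the wrist's pose just before it. calibration takes no time and is no camera call; for the wrist camera it gives the pose at the moment of the call.
- ctrl.finish_job(): hands the job in, once; it reports no verdict.
The state is a dict: "time_s": time; "joints": joint angles; "dq": joint speeds; "tau": joint torques, N m; "eef_pos": TCP position; "ee_rot": TCP orientation; "force": force on the tool from outside, world axes, zero at the start; "wrist_torque": the same for the moment, N m; "grip_width": opening from 0.0 (shut) to 1.0 (fully open).
Only numpy, scipy, OpenCV 4.12 (cv2) and the standard library are available. Lean on these libraries where they do the work, as an engineer would, in place of code of your own. Each camera call takes 0.05 s, during which the arm holds its last target.

## Working session

There is one attempt and no reset: what is moved stays moved. The work goes in short steps, Python scripts to look and compute and a tool call to move; the robot and the scene stay as the last step left them, time stands still between calls to the robot, and variables do not carry over. Pictures are saved under pics/ and viewed, and the job is handed in when it is done.

Besides the shell and the picture viewer there is one more tool, called after "Call:" in YAML: its name, and indented under it one key for each argument. drive_tool: Moves the arm, as the interface text tells. Scaled input: -1 to 1 covers 0.1 m each way for a shift and 90 degrees each way for a turn. Its arguments: {"type":"object","properties":{"rows":{"type":"array","items":{"type":"array","items":{"type":"array","items":{"type":"number"}}}},"fingers":{"type":"number"},"force":{"type":"number"}},"required":["rows"]}

```bash
ls; mkdir -p pics; python3 - <<'E'
from rig import ctrl, viewer
import cv2
s=ctrl.sense();print(s, ctrl.tip_reach)
for n in ["side","top","wrist"]:
    c=viewer.calibration(n);print(n,c)
    cv2.imwrite(f"pics/{n}0.png",viewer.capture(n)[:,:,::-1])
E
```

```text
pics
{'time_s': 0.0, 'joints': array([-1.40337561e+00,  3.13457006e-01,  1.49847044e+00, -2.24015469e-06,
        1.33101151e+00, -2.23372020e-01]), 'dq': array([-0.00044784, -0.00017787, -0.00044297,  0.0009315 , -0.00178728,
       -0.00126671]), 'tau': array([-4.43851977e-04, -4.12268078e+01, -2.59740704e+01, -2.56997337e-04,
        4.15067916e-03, -1.18862795e-05]), 'eef_pos': array([ 199.97832217, -485.37283207,  404.11878539]), 'ee_rot': array([-6.72915411e-04,  9.80970516e-01,  1.94155592e-01,  1.77418836e-05]), 'force': array([0.10697113, 0.96297119, 0.04327652]), 'wrist_torque': array([-0.00530363, -0.01840324,  0.01391784]), 'grip_width': 0.9972482922689548} 173.4
side {'mtx': array([[397.82012788,   0.        , 276.49184394],
       [  0.        , 397.82012788, 207.5589678 ],
       [  0.        ,   0.        ,   1.        ]]), 'extrinsics': array([[-8.27578190e-01,  4.39997651e-01, -3.48592033e-01,
         2.74255417e+02],
       [-5.61336682e-01, -6.44305510e-01,  5.19395360e-01,
         4.40073438e+02],
       [ 3.93297069e-03,  6.25517767e-01,  7.80200009e-01,
     
[... 455 characters left out ...]
0],
       [-4.31369259e-03,  1.22020777e-01,  9.92518172e-01,
         1.14659743e+03],
       [ 0.00000000e+00,  0.00000000e+00,  0.00000000e+00,
         1.00000000e+00]])}
wrist {'mtx': array([[325.1922621 ,   0.        , 284.25699789],
       [  0.        , 325.1922621 , 215.44601343],
       [  0.        ,   0.        ,   1.        ]]), 'extrinsics': array([[ 3.81189048e-01,  8.77490626e-01,  2.91041425e-01,
         2.73755001e+02],
       [-9.24495587e-01,  3.62378568e-01,  1.18277992e-01,
        -4.53979511e+02],
       [-1.67934548e-03, -3.14152789e-01,  9.49370952e-01,
         3.73398447e+02],
       [ 0.00000000e+00,  0.00000000e+00,  0.00000000e+00,
         1.00000000e+00]])}
```

View pics/side0.png

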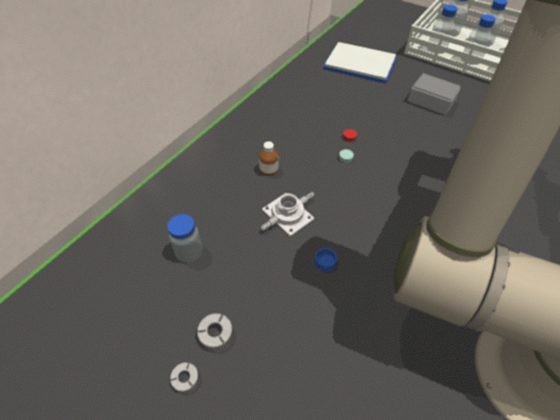

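View pics/top0.png

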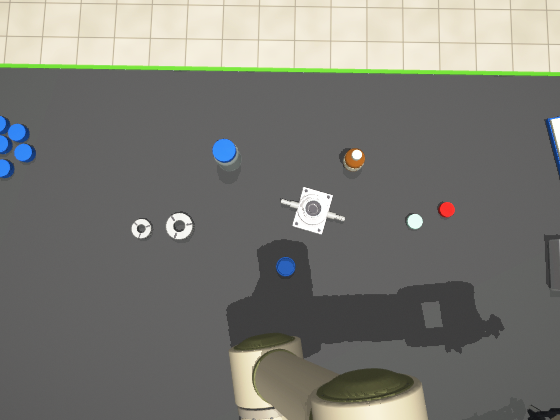

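View pics/wrist0.png

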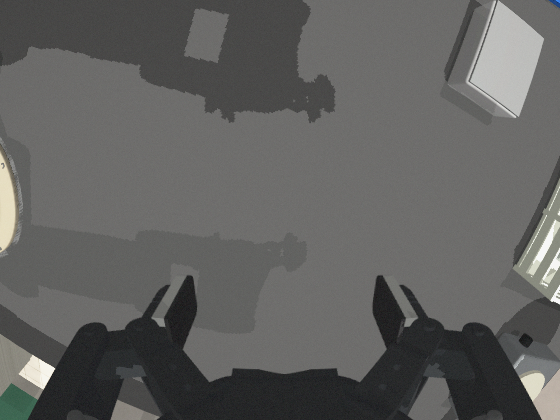

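The side view shows the pale disc at (346,155) with a red look-alike at (350,135). The cell is at (289,205), the large ring at (214,331) and the small ring at (184,377). In the top view the disc is at (415,221), the cell at (313,209) and the large ring at (179,226).

```bash
cat > h.py <<'E'
import numpy as np, cv2
from scipy.optimize import least_squares
from rig import ctrl, viewer
def ray(c,px,fish=False):
    K=c['mtx'];u=(px[0]-K[0,2])/K[0,0];v=(px[1]-K[1,2])/K[1,1]
    if fish:
        r=np.hypot(u,v);d=np.array([np.sin(r)*u/max(r,1e-9),np.sin(r)*v/max(r,1e-9),np.cos(r)])
    else: d=np.array([u,v,1.])
    d=np.array([d[0],-d[1],-d[2]]);E=c['extrinsics']
    d=E[:3,:3]@d;return E[:3,3],d/np.linalg.norm(d)
def atz(c,px,z,fish=False):
    o,d=ray(c,px,fish);return o+d*(z-o[2])/d[2]
def tri(rs):
    A=np.zeros((3,3));b=np.zeros(3)
    for o,d in rs:
        P=np.eye(3)-np.outer(d,d);A+=P;b+=P@o
    x=np.linalg.solve(A,b);return x,[np.linalg.norm((np.eye(3)-np.outer(d,d))@(x-o)) for o,d in rs]
def proj(c,p,fish=False):
    E=c['extrinsics'];q=E[:3,:3].T@(np.atleast_2d(p)-E[:3,3]).T
    x,y,z=q[0],-q[1],-q[2];K=c['mtx']
    if fish:
        r=np.hypot(x,y);t=np.arctan2(r,z);s=t/np.maximum(r,1e-9)
        return np.c_[K[0,0]*x*s+K[0,2],K[1,1]*y*s+K[1,2]]
    return np.c_[K[0,0]*x/z+K[0,2],K[1,1]*y/z+K[1,2]]
E
python3 - <<'E'
from h import *
T=viewer.calibration('top');S=viewer.calibration('side')
for n,a,b,z in [('disc',(415,221),(346,155),15),('ring',(179,226),(214,330),27),('rim',(313,209),(288.5,202),50),('small',(141,228),(184,376),20),('spare',(286,267),(325,259),15),('reag',(357,155),(268,147),85),('flask',(224,150),(181,224),100)]:
    print(n,tri([ray(T,a),ray(S,b)]),atz(T,a,z),atz(S,b,z))
for n in ['top','side']:
    im=cv2.imread(f'pics/{n}0.png')
    ps=[(415,221),(179,226),(313,209)] if n=='top' else [(346,155),(214,330),(288,204)]
    o=np.hstack([cv2.resize(im[y-35:y+35,x-33:x+33],None,fx=4,fy=4,interpolation=cv2.INTER_CUBIC) for x,y in ps]);cv2.imwrite(f'pics/{n}_z.png',o)
E
```

```text
disc (array([ 548.84752629, -296.46852802,    8.33162121]), [np.float64(0.18622766484624673), np.float64(0.1862276648464288)]) [ 548.01318435 -294.84314235   15.        ] [ 546.51441877 -289.68217779   15.        ]
ring (array([525.74277372, 268.59442552,  23.56215474]), [np.float64(0.7450078600088977), np.float64(0.7450078600088723)]) [524.82159638 267.3550613   27.        ] [525.2174422  269.74298197  27.        ]
rim (array([569.18162611, -48.79532587,  47.63658876]), [np.float64(0.5926475253277832), np.float64(0.5926475253277874)]) [568.35350572 -48.95115865  50.        ] [568.73138584 -46.91786168  50.        ]
small (array([518.92552354, 360.16808669,  17.88377819]), [np.float64(0.2137758699261879), np.float64(0.2137758699260862)]) [518.9514629  359.60111592  20.        ] [518.01348632 360.30024352  20.        ]
spare (array([434.37762385,  12.47946262,  10.30329135]), [np.float64(1.4700686451469933), np.float64(1.470068645147035)]) [433.0124935   11.88408944  15.        ] [434.71559164  15.74183786  15.        ]
reag (array([ 693.70545827, -147.63270396,   74.19275737]), [np.float64(0.8803679794005868), np.float64(0.8803679794004683)]) [ 690.31421328 -146.60860612   85.        ] [ 687.72630212 -137.79517062   85.        ]
flask (array([693.49578396, 156.10020196,  98.95788663]), [np.float64(0.24453631079174606), np.float64(0.24453631079172924)]) [693.02931757 155.79378967 100.        ] [693.05126001 156.66466281 100.        ]
```

View pics/top_z.png

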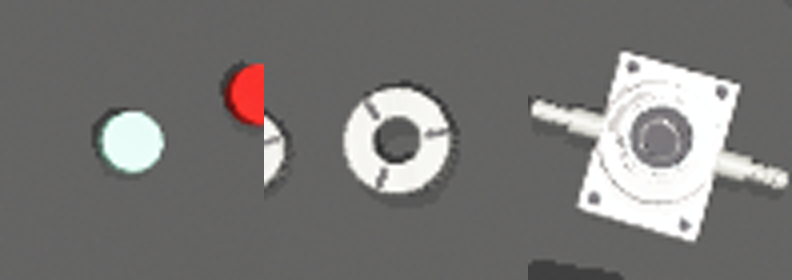

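View pics/side_z.png

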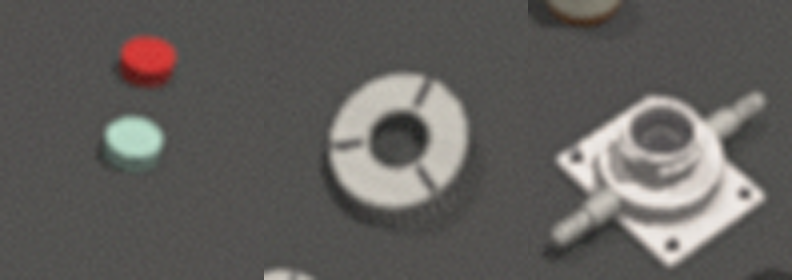

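Call:
drive_tool:
  rows:
    - [[0.9, 0.5, 0, 0, 0, 0.2], [0.9, 0.5, 0, 0, 0, 0.2]]

```text
time_s: 0.4
eef_pos: [291.3, -434.4, 404.1]
ee_rot: [-0.001, 0.938, 0.347, 0.0]
force: [-0.4, -0.4, 0.3]
grip_width: 1.003
```

Call:
drive_tool:
  rows:
    - [[0.9, 0.5, -0.2, 0, 0, 0.2], [0.9, 0.5, -0.2, 0, 0, 0.2]]

```text
time_s: 0.65
eef_pos: [383.0, -383.0, 383.5]
ee_rot: [-0.001, 0.87, 0.492, 0.0]
force: [0.3, -1.6, 0.7]
grip_width: 1.002
```

Call:
drive_tool:
  rows:
    - [[0.9, 0.5, -0.4, 0, 0, 0.2], [0.9, 0.5, -0.4, 0, 0, 0.2]]

```text
time_s: 0.9
eef_pos: [474.5, -331.6, 342.5]
ee_rot: [-0.001, 0.781, 0.625, -0.0]
force: [-0.1, -1.1, 0.5]
grip_width: 0.999
```

Call:
drive_tool:
  rows:
    - [[0.74, 0.35, -0.4, 0, 0, 0.14], [0.74, 0.35, -0.4, 0, 0, 0.14], [0.74, 0.35, -0.4, 0, 0, 0.14]]

```text
time_s: 1.27
eef_pos: [549.5, -295.5, 300.7]
ee_rot: [-0.003, 0.707, 0.707, -0.0]
force: [-0.7, -0.1, -0.4]
grip_width: 0.999
```

```bash
cat > cap.py <<'E'
import sys; from h import *
n=sys.argv[1];c=viewer.calibration('wrist');im=viewer.capture('wrist')[:,:,::-1]
cv2.imwrite(f'pics/{n}.png',im);np.savez(f'pics/{n}.npz',**c)
s=ctrl.sense();print(s['time_s'],s['eef_pos'],s['ee_rot'],s['joints'],s['force'])
E
python3 cap.py w1
```

```text
1.325 [ 548.67498732 -296.33190972  301.85018776] [-2.02056622e-03  7.07360757e-01  7.06849645e-01 -5.05506984e-04] [-6.82722352e-01  6.17566227e-01  1.31002950e+00 -6.28694990e-04
  1.21812068e+00 -6.81781155e-01] [-0.72872765 -0.04582367 -1.00155752]
```

View pics/w1.png

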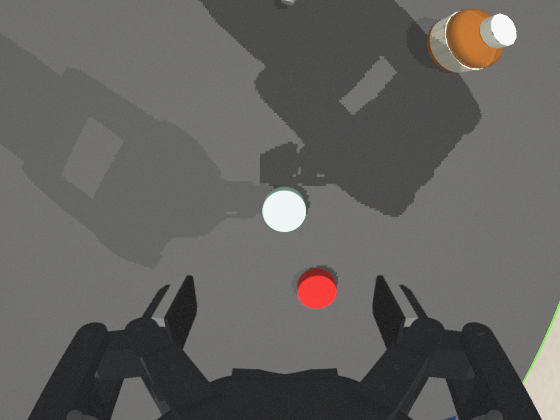

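The wrist view shows the pale disc at (284,211), the red look-alike at (317,289) and the bottle at the upper right. The shadows are the arm's own.

```bash
python3 - <<'E'
from h import *
im=cv2.imread('pics/w1.png').astype(int);c=np.load('pics/w1.npz')
m=((im.min(2)>185)).astype(np.uint8);m[:150]=0;m[270:]=0
n,l,st,ce=cv2.connectedComponentsWithStats(m);
for i in range(1,n):
    if st[i,4]>100: print(st[i],ce[i]); k=i
cn=max(cv2.findContours((l==k).astype(np.uint8),cv2.RETR_EXTERNAL,cv2.CHAIN_APPROX_NONE)[0],key=len)[:,0,:]
for z in (10,15):
    P=np.array([atz(c,p,z,True) for p in cn]);(x,y),r=cv2.minEnclosingCircle(P[:,:2].astype(np.float32))
    f=least_squares(lambda q:np.hypot(P[:,0]-q[0],P[:,1]-q[1])-q[2],[x,y,r]).x;print(z,f)
T=viewer.calibration('top')
print(tri([ray(c,ce[k],True),ray(T,(415.2,221))]))
E
```

```text
[ 263  191   43   41 1396] [283.88037249 210.7765043 ]
10 [ 546.90558323 -295.23960256   17.72125128]
15 [ 546.92860859 -293.67398805   17.38072368]
(array([ 547.44835666, -294.25443641,   15.29009638]), [np.float64(1.0939087545580248), np.float64(1.093908754558009)])
```

```bash
python3 - <<'E'
from h import *
c=dict(np.load('pics/w1.npz'))
tcp=np.array([548.67,-296.33,301.85])
for w in (42.5,):
  for L in (142,155,160.4,165,173.4,180):
    for dx in (-11,0,11):
      print(w,L,dx,proj(c,[tcp+[w,dx,-L],tcp+[-w,dx,-L]],True).round(1).tolist())
im=cv2.imread('pics/w1.png');cv2.imwrite('pics/w1f.png',cv2.resize(im[250:420,100:460],None,fx=2.2,fy=2.2))
E
```

```text
42.5 142 -11 [[381.3, 337.9], [190.9, 337.5]]
42.5 142 0 [[385.2, 318.4], [187.3, 318.0]]
42.5 142 11 [[389.1, 297.0], [183.6, 296.6]]
42.5 155 -11 [[374.8, 321.1], [197.4, 320.7]]
42.5 155 0 [[378.0, 302.2], [194.4, 301.8]]
42.5 155 11 [[381.2, 281.7], [191.4, 281.3]]
42.5 160.4 -11 [[372.3, 314.7], [199.9, 314.3]]
42.5 160.4 0 [[375.3, 296.1], [197.1, 295.7]]
42.5 160.4 11 [[378.2, 276.0], [194.4, 275.6]]
42.5 165 -11 [[370.3, 309.5], [201.9, 309.2]]
42.5 165 0 [[373.0, 291.1], [199.3, 290.8]]
42.5 165 11 [[375.8, 271.4], [196.8, 271.0]]
42.5 173.4 -11 [[366.8, 300.6], [205.4, 300.3]]
42.5 173.4 0 [[369.2, 282.7], [203.1, 282.3]]
42.5 173.4 11 [[371.6, 263.6], [200.9, 263.2]]
42.5 180 -11 [[364.2, 294.1], [208.0, 293.8]]
42.5 180 0 [[366.4, 276.6], [205.9, 276.2]]
42.5 180 11 [[368.6, 257.9], [203.9, 257.5]]
```

View pics/w1f.png

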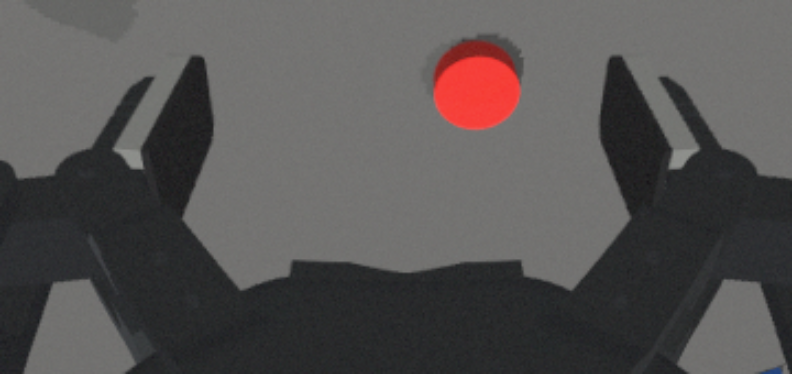

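Call:
drive_tool:
  rows:
    - [[-0.015, 0.023, -0.5, 0, 0, 0], [-0.015, 0.023, -0.9, 0, 0, 0], [-0.015, 0.023, -0.9, 0, 0, 0]]

```text
time_s: 1.7
eef_pos: [545.9, -294.5, 210.3]
ee_rot: [-0.004, 0.708, 0.706, -0.001]
force: [0.1, -0.2, 1.0]
grip_width: 1.0
```

```bash
python3 cap.py w2
```

```text
1.75 [ 546.62812445 -294.86717684  212.6269551 ] [-2.17210157e-03  7.07906444e-01  7.06302653e-01 -5.57439167e-04] [-6.82966958e-01  7.18870533e-01  1.38958548e+00 -7.66162403e-04
  1.03757296e+00 -6.80307936e-01] [ 0.46805259 -0.05187542  0.76923068]
```

View pics/w2.png

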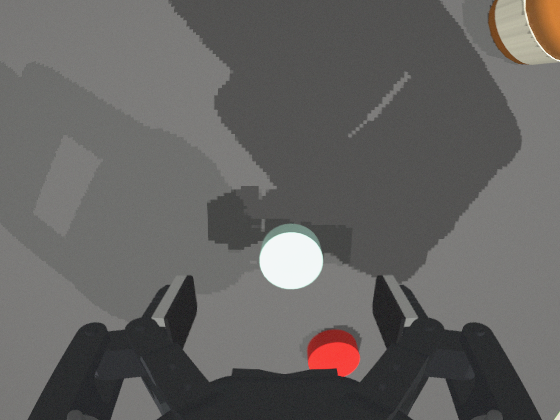

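The disc is at (291,260), slightly right of the centre line between the fingers (284).

```bash
cat > disc.py <<'E'
import sys;from h import *
def fit(n,z,roi,th=185):
    im=cv2.imread(f'pics/{n}.png').astype(int);c=dict(np.load(f'pics/{n}.npz'))
    m=((im.min(2)>th)).astype(np.uint8);k=np.zeros_like(m);x0,x1,y0,y1=roi;k[y0:y1,x0:x1]=1;m*=k
    n_,l,st,ce=cv2.connectedComponentsWithStats(m);k=1+np.argmax(st[1:,4]);print(st[k],ce[k])
    cn=max(cv2.findContours((l==k).astype(np.uint8),cv2.RETR_EXTERNAL,cv2.CHAIN_APPROX_NONE)[0],key=len)[:,0,:]
    P=np.array([atz(c,p,z,True) for p in cn])
    return least_squares(lambda q:np.hypot(P[:,0]-q[0],P[:,1]-q[1])-q[2],[*P[:,:2].mean(0),18]).x,ce[k],c
if __name__=='__main__':
    a,p1,c1=fit('w1',15,(200,350,150,270));b,p2,c2=fit('w2',15,(200,350,200,300))
    print(a,b,tri([ray(c1,p1,True),ray(c2,p2,True)]))
E
python3 disc.py
```

```text
[ 263  191   43   41 1396] [283.88037249 210.7765043 ]
[ 260  232   63   57 2823] [290.77931279 260.22422954]
[ 546.92860859 -293.67398805   17.38072368] [ 547.17530838 -293.7544001    17.59350505] (array([ 547.04935489, -293.83711376,   13.34019841]), [np.float64(0.12607534061155665), np.float64(0.12607534061141062)])
```

Call:
drive_tool:
  rows:
    - [[0.004, 0.009, -0.322, 0, 0, 0], [0.004, 0.009, -0.322, 0, 0, 0]]

```text
time_s: 2.0
eef_pos: [546.8, -294.4, 181.2]
ee_rot: [-0.002, 0.708, 0.706, -0.001]
force: [-0.0, 0.1, 0.5]
grip_width: 0.999
```

Call:
drive_tool:
  rows:
    - [[0, 0, 0, 0, 0, 0], [0, 0, 0, 0, 0, 0], [0, 0, 0, 0, 0, 0], [0, 0, 0, 0, 0, 0], [0, 0, 0, 0, 0, 0], [0, 0, 0, 0, 0, 0]]
  fingers: -0.4
  force: 35

```text
time_s: 2.75
eef_pos: [547.0, -294.5, 182.6]
ee_rot: [-0.002, 0.708, 0.706, -0.001]
force: [-1.7, 0.7, 7.4]
grip_width: 0.397
```

```bash
python3 cap.py w3
```

```text
2.8 [ 546.97732142 -294.55297411  182.58388979] [-1.59120611e-03  7.08123882e-01  7.06086165e-01 -6.03731709e-04] [-6.82178420e-01  7.61269316e-01  1.40278107e+00 -1.04504203e-03
  9.80833667e-01 -6.78713831e-01] [-0.98850002  1.41601561  7.10309906]
```

View pics/w3.png

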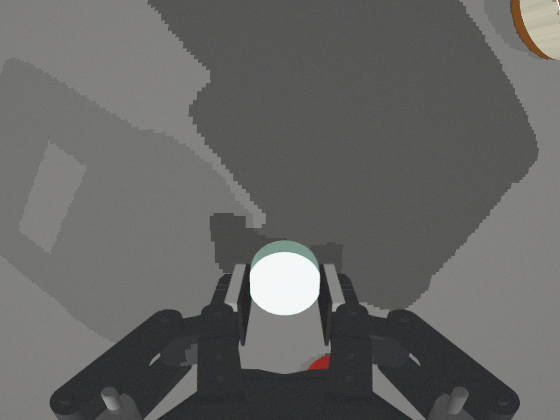

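The disc sits squarely between the two pads. Lifting it now.

Call:
drive_tool:
  rows:
    - [[0, 0, 0.5, 0, 0, 0], [0, 0, 0.8, 0, 0, 0], [0, 0.4, 0.8, 0, 0, 0], [0.05, 0.85, 0.8, 0, 0, 0]]

```text
time_s: 3.3
eef_pos: [551.7, -208.9, 263.2]
ee_rot: [-0.001, 0.709, 0.706, -0.0]
force: [0.9, 0.1, -1.0]
grip_width: 0.391
```

Call:
drive_tool:
  rows:
    - [[0.1, 0.6, 0.3, 0, 0, 0], [0.1, 0.85, 0.72, 0, 0, 0], [0.1, 0.85, 0.72, 0, 0, 0]]

```text
time_s: 3.68
eef_pos: [562.1, -122.0, 339.0]
ee_rot: [0.002, 0.708, 0.707, 0.001]
force: [1.2, -0.2, -0.7]
grip_width: 0.392
```

Call:
drive_tool:
  rows:
    - [[0.06, 0.6, 0, 0, 0, 0], [0.06, 0.76, 0, 0, 0, 0], [0.06, 0.76, 0, 0, 0, 0], [0.06, 0.76, 0, 0, 0, 0]]

```text
time_s: 4.18
eef_pos: [568.1, -47.3, 338.6]
ee_rot: [0.002, 0.708, 0.706, 0.001]
force: [-0.2, -0.1, -0.2]
grip_width: 0.391
```

```bash
python3 cap.py w4
```

```text
4.225 [568.14888102 -47.38882535 338.65496903] [1.88184013e-03 7.08087458e-01 7.06121984e-01 5.95474285e-04] [-2.88539566e-01  4.67136359e-01  1.45278573e+00 -8.01906621e-04
  1.21779544e+00 -2.85484187e-01] [-0.47000418 -0.23928634 -0.19222475]
```

View pics/w4.png

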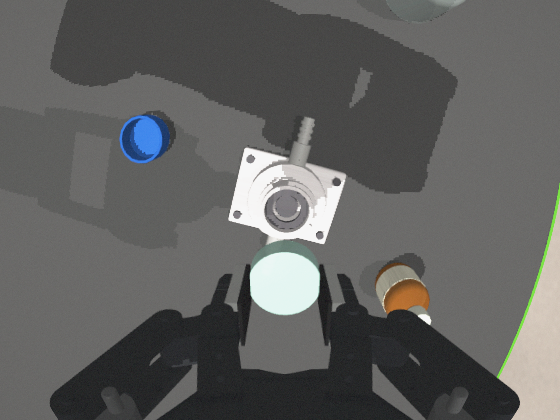

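The held disc is at (285,278) between the pads. The bore mouth is at about (287,207), with the cell plate rotated a little.

```bash
python3 - <<'E'
import cv2
im=cv2.imread('pics/w4.png');cv2.imwrite('pics/w4z.png',cv2.resize(im[140:260,215:365],None,fx=5,fy=5,interpolation=cv2.INTER_CUBIC))
E
```

```text
(no output)
```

View pics/w4z.png

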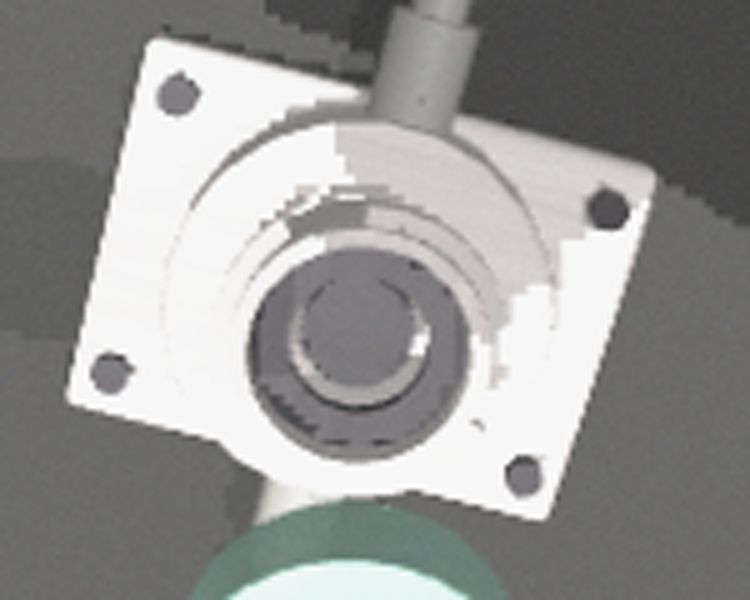

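```bash
python3 - <<'E'
from h import *
c=dict(np.load('pics/w4.npz'));g=cv2.imread('pics/w4.png').astype(int).min(2)
# radial edge search from centre outward for dark->bright
c0=np.array([286.3,210.3]);pts=[]
gf=cv2.GaussianBlur(g.astype(np.float32),(0,0),0.7)
for a in np.radians(np.arange(0,360,4)):
    rs=np.arange(17.5,27,.25);v=np.array([cv2.getRectSubPix(gf,(1,1),tuple((c0+r*np.array([np.cos(a),np.sin(a)])).tolist()))[0,0] for r in rs])
    d=np.diff(v);i=d.argmax()
    if d[i]>6: pts.append(c0+(rs[i]+.125)*np.array([np.cos(a),np.sin(a)]))
P=np.array([atz(c,p,50,True) for p in pts])[:,:2]
f=least_squares(lambda q:np.hypot(P[:,0]-q[0],P[:,1]-q[1])-q[2],[*P.mean(0),19],loss='soft_l1',f_scale=.3)
q=f.x;print(q,len(pts),np.abs(np.hypot(*(P-q[:2]).T)-q[2]).round(1))
h=[(np.array(p)+.5)/5-.5+[215,140] for p in [(178,95),(607,208),(110,373),(523,475)]]
H=[atz(c,p,8,True) for p in h];print(np.array(H).round(1))
for a,b in((0,1),(2,3)):
    d=H[b]-H[a];print('x axis deg',np.degrees(np.arctan2(d[1],d[0])),np.linalg.norm(d))
for a,b in((2,0),(3,1)):
    d=H[b]-H[a];print('y axis deg-90',np.degrees(np.arctan2(d[1],d[0]))-90,np.linalg.norm(d))
m=np.mean(H,0);print('centre',m)
# held disc top face & nominal
from disc import fit
E
python3 - <<'E'
import sys;sys.path.insert(0,'.')
from disc import *
tcp=np.array([568.149,-47.389,338.655])
for L in(157.6,167.6):
    r=fit('w4',tcp[2]-L,(235,335,240,330),150)[0];print(L,r, r[:2]-tcp[:2])
tcp=np.array([546.98,-294.55,182.58]);r=fit('w3',15,(235,335,240,330),150)[0];print(r,r[:2]-tcp[:2])
E
```

```text
[569.85561847 -47.72983129  18.77141094] 90 [0.1 0.3 0.1 0.1 0.1 0.  0.4 0.2 0.1 0.1 0.2 0.2 0.1 0.2 0.2 0.2 0.1 0.3
 0.2 0.  0.2 0.  0.2 0.4 0.4 0.2 0.2 0.1 0.3 0.  0.  0.1 0.2 0.2 0.2 0.1
 0.4 0.2 0.2 0.1 0.1 0.2 0.  0.2 0.  0.  0.  0.1 0.3 0.1 0.4 0.  0.1 0.4
 0.2 0.1 0.  0.2 0.1 0.2 0.2 0.2 0.1 0.1 0.2 0.  0.2 0.2 0.2 0.2 0.  0.3
 0.1 0.1 0.  0.  0.3 0.3 0.  0.  0.1 0.2 0.6 0.3 0.1 0.  0.  0.1 0.3 0.1]
[[536.8  -9.9   8. ]
 [617.6 -31.6   8. ]
 [521.8 -64.3   8. ]
 [603.1 -86.    8. ]]
x axis deg -15.030720008942422 83.63444055947657
x axis deg -14.93595246067795 84.14057930994089
y axis deg-90 -15.41674867984581 56.39441253027872
y axis deg-90 -14.90231461444651 56.25410489537967
centre [569.80046805 -47.93826151   8.        ]
[ 250  252   70   63 3577] [284.20296338 282.98881744]
157.6 [567.63703279 -40.84388471  16.19597919] [-0.51196721  6.54511529]
[ 250  252   70   63 3577] [284.20296338 282.98881744]
167.6 [567.66432022 -46.77051545  17.47556707] [-0.48467978  0.61848455]
[ 250  252   70   64 3627] [284.19327268 283.10945685]
[ 545.40733819 -293.51956234   17.59427412] [-1.57266181  1.03043766]
```

Call:
drive_tool:
  rows:
    - [[0.022, -0.01, -0.3, 0, 0, 0], [0.022, -0.01, -0.6, 0, 0, 0], [0.022, -0.01, -0.6, 0, 0, 0], [0.022, -0.01, -0.6, 0, 0, 0]]

```text
time_s: 4.72
eef_pos: [570.6, -49.0, 279.9]
ee_rot: [0.003, 0.708, 0.706, 0.001]
force: [0.1, -0.1, 0.4]
grip_width: 0.392
```

```bash
python3 cap.py w5; python3 - <<'E'
import cv2
im=cv2.imread('pics/w5.png');cv2.imwrite('pics/w5z.png',cv2.resize(im[170:330,190:390],None,fx=4,fy=3.7,interpolation=cv2.INTER_CUBIC))
E
```

```text
4.775 [570.65909537 -48.87924071 280.10730516] [0.00291921 0.70827281 0.70593186 0.00114981] [-2.89811775e-01  5.37194429e-01  1.50830342e+00 -8.61522033e-04
  1.08986661e+00 -2.86104985e-01] [-0.84864925  0.06484699 -0.47466081]
```

View pics/w5z.png

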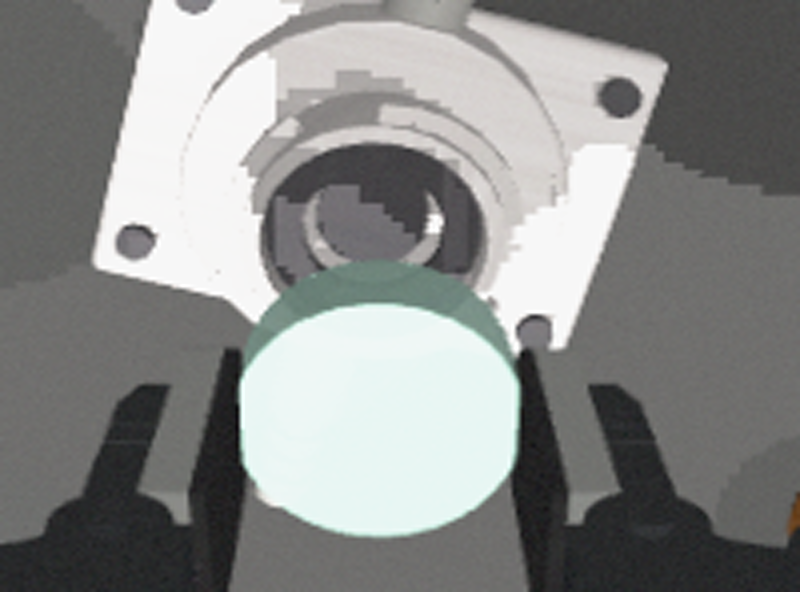

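```bash
cat > arc.py <<'E'
import sys;from h import *
def arc(n,c0,angs,rr,z,R=None,sgn=1,th=6):
    c=dict(np.load(f'pics/{n}.npz'));g=cv2.imread(f'pics/{n}.png').astype(int).min(2)
    gf=cv2.GaussianBlur(g.astype(np.float32),(0,0),0.7);pts=[];c0=np.array(c0)
    for a in np.radians(angs):
        rs=np.arange(rr[0],rr[1],.25);v=np.array([cv2.getRectSubPix(gf,(1,1),tuple((c0+r*np.array([np.cos(a),np.sin(a)])).tolist()))[0,0] for r in rs])
        d=np.diff(v)*sgn;i=d.argmax()
        if d[i]>th: pts.append(c0+(rs[i]+.125)*np.array([np.cos(a),np.sin(a)]))
    P=np.array([atz(c,p,z,True) for p in pts])[:,:2]
    if R: f=least_squares(lambda q:np.hypot(P[:,0]-q[0],P[:,1]-q[1])-R,P.mean(0),loss='soft_l1',f_scale=.3)
    else: f=least_squares(lambda q:np.hypot(P[:,0]-q[0],P[:,1]-q[1])-q[2],[*P.mean(0),19],loss='soft_l1',f_scale=.3)
    q=f.x;e=np.hypot(*(P-q[:2]).T)-(R or q[2]);return q,len(pts),np.median(abs(e)),np.array(pts)
E
python3 - <<'E'
from arc import *
from disc import fit
# bore centre approx crop (372,228)->
b=arc('w5',(283,231),range(180,361,5),(22,34),50,18.77);print(b[:3]);print(arc('w5',(283,231),range(180,361,5),(22,34),50)[:3])
for L in (167.6,):
    r=fit('w5',280.1-L,(235,335,235,330),150)[0];print(r)
    # rim-front arc of disc lower edge + sides
    print(arc('w5',(285,283),list(range(0,360,6)),(24,40),280.1-L,None,-1,10)[:3])
im=cv2.imread('pics/w5.png')
for p in b[3]: cv2.circle(im,tuple(int(round(v)) for v in p),0,(0,0,255),-1)
cv2.imwrite('pics/w5y.png',cv2.resize(im[170:330,190:390],None,fx=4,fy=3.7,interpolation=cv2.INTER_NEAREST))
E
```

```text
(array([569.79390124, -47.71012078]), 37, np.float64(0.09515106646384552))
(array([569.77252317, -47.85887568,  18.89548555]), 37, np.float64(0.08703814233821916))
[ 250  252   70   63 3601] [284.0858095  283.06137184]
[570.38376835 -48.49349822  17.51974278]
(array([570.43399838, -48.49138283,  17.72523488]), 60, np.float64(0.08134375031721675))
```

View pics/w5y.png

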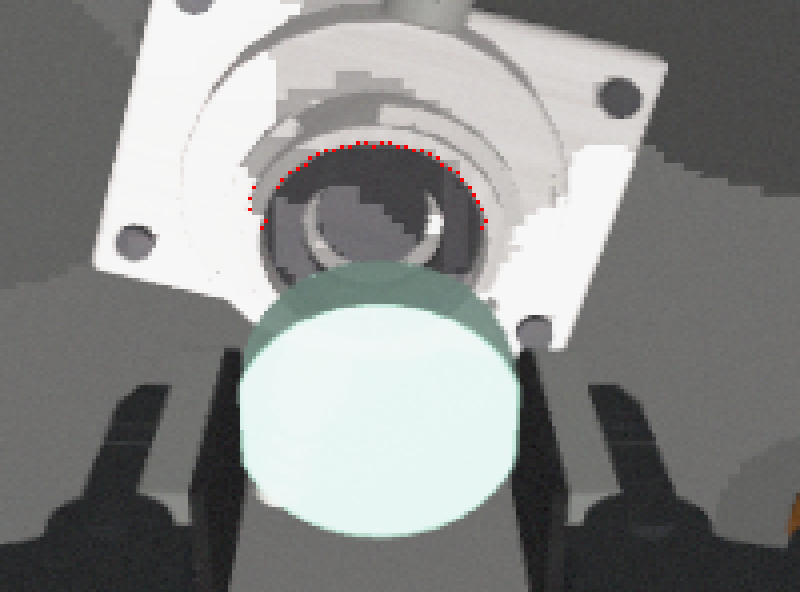

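Call:
drive_tool:
  rows:
    - [[-0.006, 0.007, -0.25, 0, 0, 0], [-0.006, 0.007, -0.425, 0, 0, 0], [-0.006, 0.007, -0.425, 0, 0, 0], [-0.006, 0.007, -0.425, 0, 0, 0]]

```text
time_s: 5.28
eef_pos: [570.3, -48.3, 238.4]
ee_rot: [0.003, 0.708, 0.706, 0.001]
force: [-0.3, -0.4, -1.3]
grip_width: 0.393
```

```bash
python3 cap.py w6; python3 - <<'E'
import cv2
from arc import *
from disc import fit
s=ctrl.sense()['eef_pos']
print(arc('w6',(285,283),list(range(0,360,6)),(24,40),s[2]-167.6,None,-1,10)[:3])
im=cv2.imread('pics/w6.png');cv2.imwrite('pics/w6z.png',cv2.resize(im[170:330,190:390],None,fx=4,fy=3.7,interpolation=cv2.INTER_CUBIC))
E
```

```text
5.325 [570.33229035 -48.220755   238.52016166] [0.0035792  0.70822712 0.70597395 0.00152118] [-2.88854744e-01  5.91139038e-01  1.54318776e+00 -8.88685003e-04
  9.99523941e-01 -2.85190633e-01] [-0.08429414  0.30456889  0.50978271]
(array([570.42414825, -47.90834104,  17.74123107]), 54, np.float64(0.1002323739686215))
```

View pics/w6z.png

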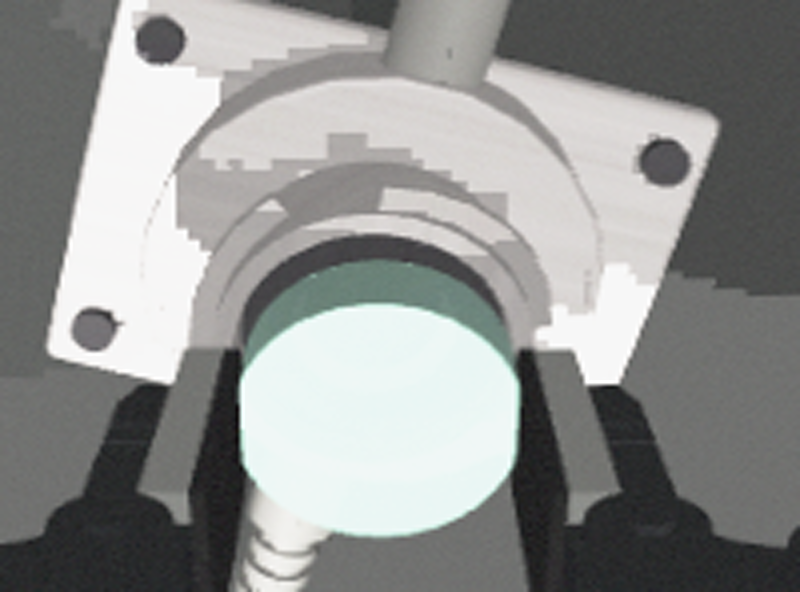

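Call:
drive_tool:
  rows:
    - [[0.006, -0.004, -0.02, 0.002, 0.0046, 0], [0.006, -0.004, -0.02, 0.002, 0.0046, 0], [0.006, -0.004, -0.02, 0.002, 0.0046, 0]]

```text
time_s: 5.7
eef_pos: [571.0, -48.7, 236.6]
ee_rot: [-0.0, 0.708, 0.706, 0.0]
force: [0.6, 0.9, -1.1]
grip_width: 0.391
```

```bash
python3 cap.py w7; python3 - <<'E'
import cv2
from arc import *
s=ctrl.sense()['eef_pos']
print(arc('w7',(285,283),list(range(0,360,6)),(24,40),s[2]-167.6,None,-1,10)[:3])
im=cv2.imread('pics/w7.png');cv2.imwrite('pics/w7z.png',cv2.resize(im[170:330,190:390],None,fx=4,fy=3.7,interpolation=cv2.INTER_CUBIC))
E
```

```text
5.75 [570.92983459 -48.6319847  236.60311407] [-2.88293419e-05  7.08237218e-01  7.05974528e-01  9.19688790e-05] [-2.89390652e-01  5.96095008e-01  1.54044770e+00  2.24070097e-04
  1.00501283e+00 -2.86310839e-01] [ 0.11899396  0.17936141 -0.46233069]
(array([569.89373434, -47.83034841,  17.70795084]), 54, np.float64(0.08532440219192594))
```

View pics/w7z.png

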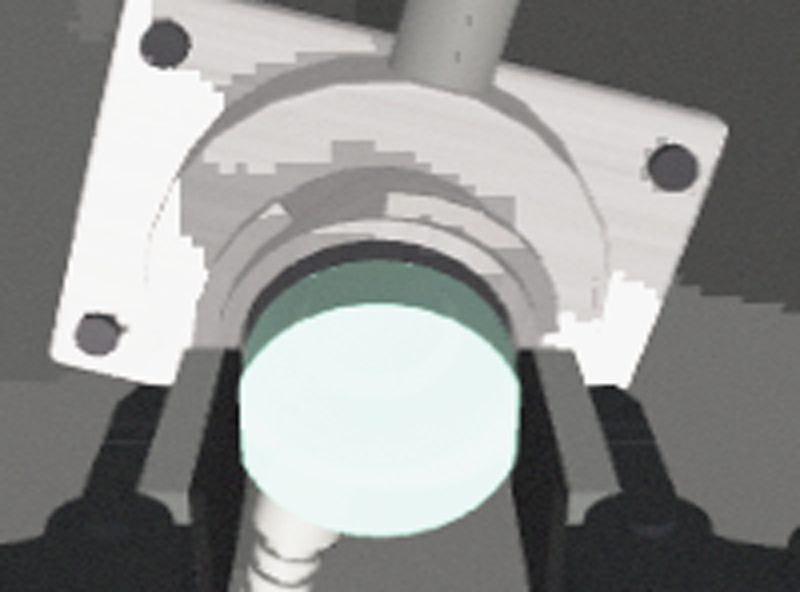

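The disc outline is centred in the mouth, with an even dark crescent of about 6 px in the zoom at its top edge. Lowering it gently.

Call:
drive_tool:
  rows:
    - [[0, 0, -0.015, 0, 0, 0], [0, 0, -0.03, 0, 0, 0], [0, 0, -0.045, 0, 0, 0], [0, 0, -0.055, 0, 0, 0], [0, 0, -0.055, 0, 0, 0]]

```text
time_s: 6.38
eef_pos: [570.9, -48.6, 231.0]
ee_rot: [-0.0, 0.708, 0.706, 0.0]
force: [0.2, -0.2, -0.3]
grip_width: 0.392
```

Call:
drive_tool:
  rows:
    - [[0, 0, -0.015, 0, 0, 0], [0, 0, -0.03, 0, 0, 0], [0, 0, -0.03, 0, 0, 0], [0, 0, -0.03, 0, 0, 0]]

```text
time_s: 6.88
eef_pos: [570.9, -48.6, 228.0]
ee_rot: [-0.0, 0.708, 0.706, 0.0]
force: [-0.2, 0.2, 0.5]
grip_width: 0.391
```

```bash
python3 -c "
from rig import ctrl
s=ctrl.sense();print(s['eef_pos'],s['force'])"
```

```text
[570.93878226 -48.63334876 228.02939833] [-0.23094741  0.24147149  0.51761651]
```

Call:
drive_tool:
  rows:
    - [[0, 0, -0.007, 0, 0, 0], [0, 0, -0.014, 0, 0, 0], [0, 0, -0.014, 0, 0, 0]]

```text
time_s: 7.25
eef_pos: [570.9, -48.6, 226.5]
ee_rot: [-0.0, 0.708, 0.706, 0.0]
force: [-0.7, -0.2, -1.1]
grip_width: 0.394
```

Call:
drive_tool:
  rows:
    - [[0, 0, -0.008, 0, 0, 0], [0, 0, -0.008, 0, 0, 0], [0, 0, -0.008, 0, 0, 0]]

```text
time_s: 7.62
eef_pos: [571.0, -48.7, 225.9]
ee_rot: [-0.0, 0.708, 0.706, 0.0]
force: [0.2, 0.2, 1.8]
grip_width: 0.39
```

Call:
drive_tool:
  rows:
    - [[0, 0, 0, 0, 0, 0], [0, 0, 0, 0, 0, 0], [0, 0, 0, 0, 0, 0], [0, 0, 0, 0, 0, 0]]
  fingers: 1

```text
time_s: 8.12
eef_pos: [571.0, -48.7, 225.9]
ee_rot: [-0.0, 0.708, 0.706, 0.0]
force: [-0.0, -0.9, -0.9]
grip_width: 1.001
```

Call:
drive_tool:
  rows:
    - [[0, 0, 0.4, 0, 0, 0], [0, 0, 0.9, 0, 0, 0], [0, 0, 0.9, 0, 0, 0]]

```text
time_s: 8.5
eef_pos: [571.4, -48.7, 319.6]
ee_rot: [0.003, 0.708, 0.706, 0.002]
force: [0.5, -0.1, -0.7]
grip_width: 0.998
```

```bash
python3 cap.py w8; python3 - <<'E'
import cv2
im=cv2.imread('pics/w8.png');cv2.imwrite('pics/w8z.png',cv2.resize(im[140:280,200:370],None,fx=4.5,fy=4.2,interpolation=cv2.INTER_CUBIC))
E
```

```text
8.55 [570.99145338 -48.65654875 317.15425097] [0.00124587 0.70823595 0.7059743  0.00075902] [-2.89394767e-01  4.95511568e-01  1.46857911e+00  1.56730223e-04
  1.17458782e+00 -2.86256578e-01] [-1.18461759 -0.79260747 -0.74391508]
```

View pics/w8z.png

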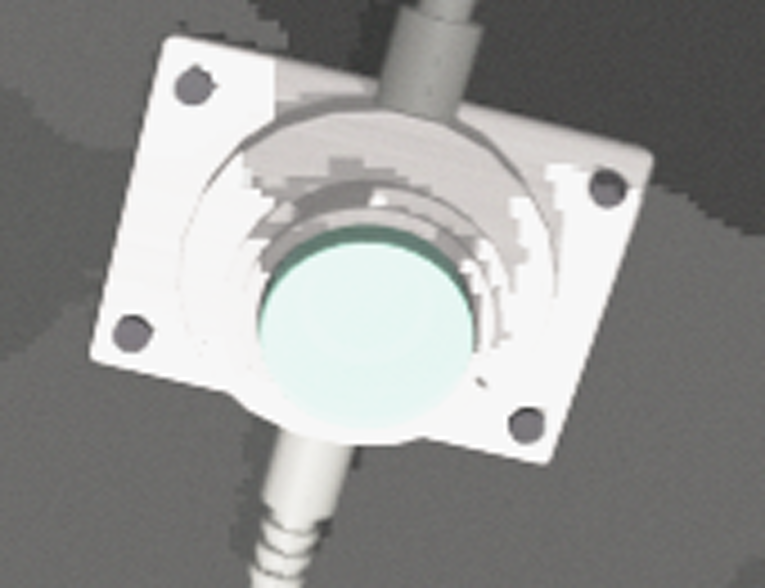

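The glass now stands in the bore, concentric with the mouth and level. Next, the ring.

Call:
drive_tool:
  rows:
    - [[-0.1, 0.6, 0, 0, 0, 0], [-0.15, 0.95, 0, 0, 0, 0]]

```text
time_s: 8.8
eef_pos: [555.3, 48.1, 315.8]
ee_rot: [0.0, 0.708, 0.706, 0.0]
force: [0.8, -0.1, 0.4]
grip_width: 1.002
```

Call:
drive_tool:
  rows:
    - [[-0.1, 0.6, 0, 0, 0, 0], [-0.15, 0.95, 0, 0, 0, 0]]

```text
time_s: 9.05
eef_pos: [539.3, 145.4, 314.3]
ee_rot: [-0.001, 0.708, 0.707, -0.001]
force: [0.1, -0.5, -0.2]
grip_width: 0.998
```

Call:
drive_tool:
  rows:
    - [[-0.1, 0.6, 0, 0, 0, 0], [-0.15, 0.95, 0, 0, 0, 0]]

```text
time_s: 9.3
eef_pos: [523.3, 242.7, 312.7]
ee_rot: [-0.002, 0.707, 0.707, -0.002]
force: [-0.9, 0.3, 0.2]
grip_width: 0.997
```

Call:
drive_tool:
  rows:
    - [[-0.01, 0.31, 0, 0, 0, 0], [-0.01, 0.31, 0, 0, 0, 0], [-0.01, 0.31, 0, 0, 0, 0]]

```text
time_s: 9.68
eef_pos: [522.3, 273.2, 311.7]
ee_rot: [-0.002, 0.707, 0.707, -0.003]
force: [-0.2, 0.8, -0.0]
grip_width: 1.002
```

```bash
python3 cap.py w9; python3 - <<'E'
import cv2
im=cv2.imread('pics/w9.png');cv2.imwrite('pics/w9z.png',cv2.resize(im[120:280,190:390],None,fx=4,fy=3.7,interpolation=cv2.INTER_CUBIC))
E
```

```text
9.725 [522.45250999 272.86596848 311.99004549] [-0.00189865  0.70727737  0.70692891 -0.00257578] [2.82574690e-01 5.36166158e-01 1.41763105e+00 9.10102041e-04
 1.19413923e+00 2.82730066e-01] [-0.64033983 -0.39901389 -0.52532211]
```

View pics/w9.png

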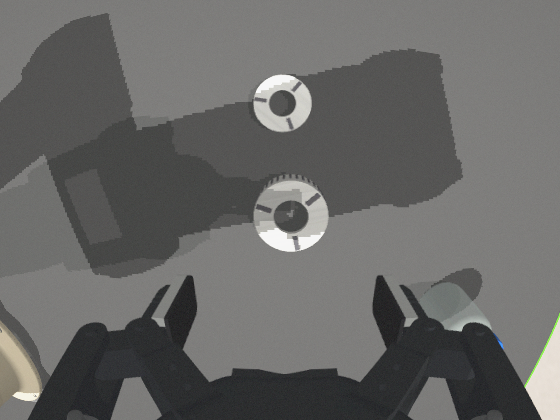

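View pics/w9z.png

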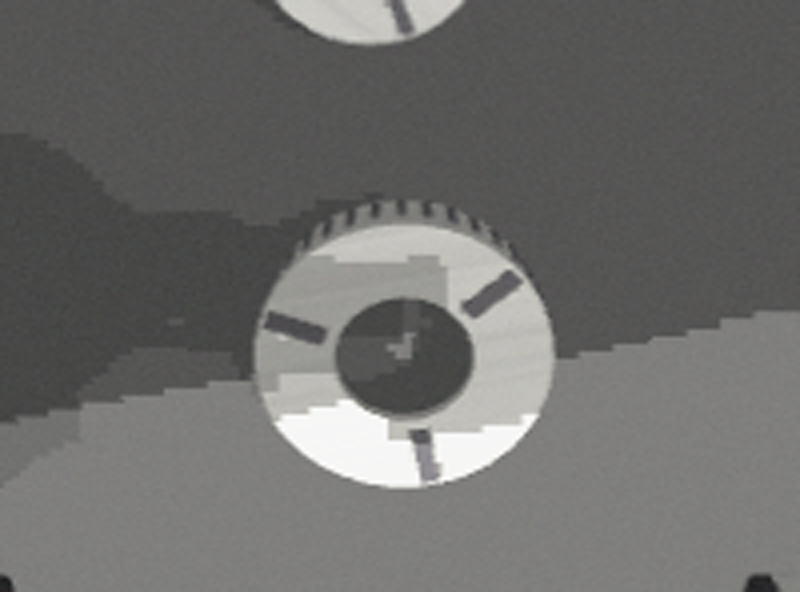

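The larger ring is at (291,214) and the smaller one at (283,103). The large ring's ticks are at lower-centre, left and upper-right. Now I'll fit its centre and tick angles.

```bash
python3 - <<'E'
from arc import *
c=dict(np.load('pics/w9.npz'))
for z in(20,27): print(arc('w9',(290.8,213.7),list(range(0,195,5))+list(range(345,360,5)),(30,46),z,None,-1,8)[:3])
q,n,e,p=arc('w9',(290.8,213.7),range(0,360,5),(11,22),27,None,1,5);print('hole',q,n,e)
f=lambda x,y:((x+.5)/4-.5+190,(y+.5)/3.7-.5+120)
for a,b in (((468,310),(516,276)),((325,337),(266,320)),((421,432),(431,480))):
    A=atz(c,f(*a),27,True);B=atz(c,f(*b),27,True);d=B-A;m=(A+B)/2-[*q[:2],27]
    print(np.degrees(np.arctan2(d[1],d[0])),np.degrees(np.arctan2(m[1],m[0])))
T=viewer.calibration('top');im=cv2.imread('pics/top0.png')
print(tri([ray(c,proj(c,[[q[0],q[1],27]],True)[0],True),ray(T,(179.3,226))]))
E
```

```text
(array([524.86772983, 266.4662536 ,  31.76795006]), 31, np.float64(0.10354670786604103))
(array([524.76160781, 268.83382008,  30.91470712]), 31, np.float64(0.10170966003403592))
hole [524.60828849 269.2057446   14.21774988] 72 0.13781883230056557
39.09764081306759 40.65170803383942
161.95833491985348 162.28310289738528
-79.19350405090691 -78.15328769861239
(array([524.92256714, 267.72401138,  22.69678167]), [np.float64(0.25379319289654895), np.float64(0.25379319289649144)])
```

Call:
drive_tool:
  rows:
    - [[0.033, -0.043, -0.5, 0, -0.004, 0], [0.033, -0.043, -0.9, 0, -0.004, 0], [0.033, -0.043, -0.9, 0, -0.004, 0], [0.033, -0.043, -0.9, 0, -0.004, 0]]

```text
time_s: 10.22
eef_pos: [526.4, 268.2, 223.7]
ee_rot: [0.001, 0.708, 0.707, 0.001]
force: [1.1, -0.2, -0.3]
grip_width: 0.998
```

```bash
python3 cap.py w10; python3 - <<'E'
from arc import *
im=cv2.imread('pics/w10.png');cv2.imwrite('pics/w10z.png',cv2.resize(im[160:400,140:430],None,fx=2.6,fy=2.4,interpolation=cv2.INTER_CUBIC))
E
```

```text
10.275 [526.35408836 268.41793867 224.03591104] [0.00112417 0.70743442 0.70677733 0.00104275] [ 2.73583576e-01  6.46085850e-01  1.48982449e+00 -1.11533873e-03
  1.00276362e+00  2.75111498e-01] [0.25389838 0.56947028 0.38359607]
```

View pics/w10z.png

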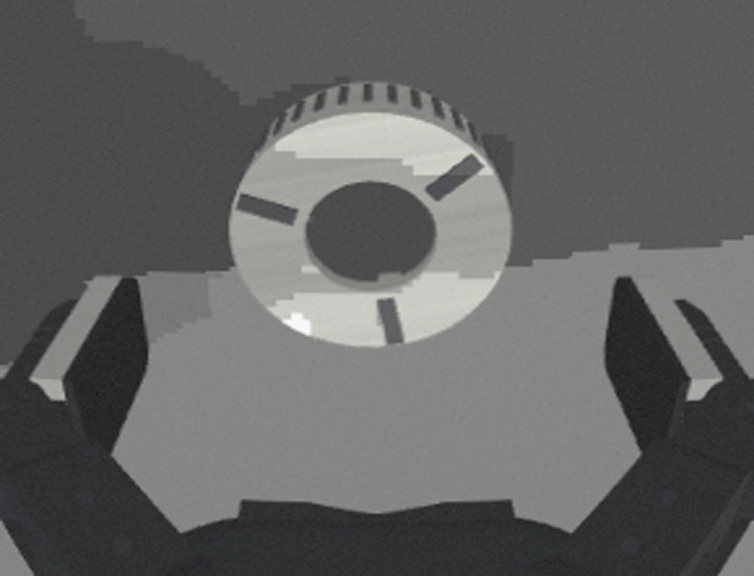

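The ring is at about (283,256), between the open pads and nearly centred: the pad midpoint is 376 in the crop and the ring is at 371.

```bash
python3 - <<'E'
from arc import *
c=dict(np.load('pics/w10.npz'))
f=lambda x,y:np.array(((x+.5)/2.6-.5+140,(y+.5)/2.4-.5+160))
c0=f(371,230);print(c0)
q,n,e,p=arc('w10',c0,list(range(0,181,5)),(40,62),27,None,-1,8);print(q,n,e)
q,n,e,p=arc('w10',f(371,232),list(range(0,360,5)),(17,31),27,None,1,6);print('hole',q,n,e)
for a,b in (((432,195),(478,160)),((297,217),(240,201)),((386,298),(397,343))):
    A=atz(c,f(*a),27,True);B=atz(c,f(*b),27,True);d=B-A;m=(A+B)/2-[*q[:2],27]
    print(np.degrees(np.arctan2(d[1],d[0])),np.degrees(np.arctan2(m[1],m[0])))
E
```

```text
[282.38461538 255.54166667]
[523.40500011 267.98540828  29.80360992] 5 0.074147963723604
hole [524.60121165 268.8536388   14.45100515] 48 0.11874998347117405
42.014456683930064 40.46254394827226
161.8319255880936 161.15938367761888
-78.86691228228375 -78.24899968835938
```

Call:
drive_tool:
  rows:
    - [[-0.007, 0.003, -0.3, 0, 0.002, 0], [-0.007, 0.003, -0.47, 0, 0.002, 0], [-0.007, 0.003, -0.47, 0, 0.002, 0], [-0.007, 0.003, -0.47, 0, 0.002, 0]]

```text
time_s: 10.78
eef_pos: [526.0, 268.8, 178.1]
ee_rot: [0.0, 0.707, 0.707, 0.001]
force: [0.3, -0.2, 0.6]
grip_width: 1.003
```

Call:
drive_tool:
  rows:
    - [[0, 0, 0, 0, 0, 0], [0, 0, 0, 0, 0, 0], [0, 0, 0, 0, 0, 0], [0, 0, 0, 0, 0, 0], [0, 0, 0, 0, 0, 0]]
  fingers: 0.2
  force: 40

```text
time_s: 11.4
eef_pos: [526.3, 268.9, 179.6]
ee_rot: [0.001, 0.707, 0.707, 0.001]
force: [-2.1, -0.9, 8.8]
grip_width: 0.723
```

```bash
python3 cap.py w11; python3 - <<'E'
from arc import *
im=cv2.imread('pics/w11.png');cv2.imwrite('pics/w11z.png',cv2.resize(im[160:400,140:430],None,fx=2.6,fy=2.4,interpolation=cv2.INTER_CUBIC))
E
```

```text
11.45 [526.28914206 268.94747628 179.63536363] [0.00089767 0.707355   0.70685649 0.00141397] [ 2.74386904e-01  7.12004375e-01  1.51025161e+00 -2.32159440e-04
  9.15992038e-01  2.75232987e-01] [-2.3235866  -1.34645794  8.74813731]
```

View pics/w11z.png

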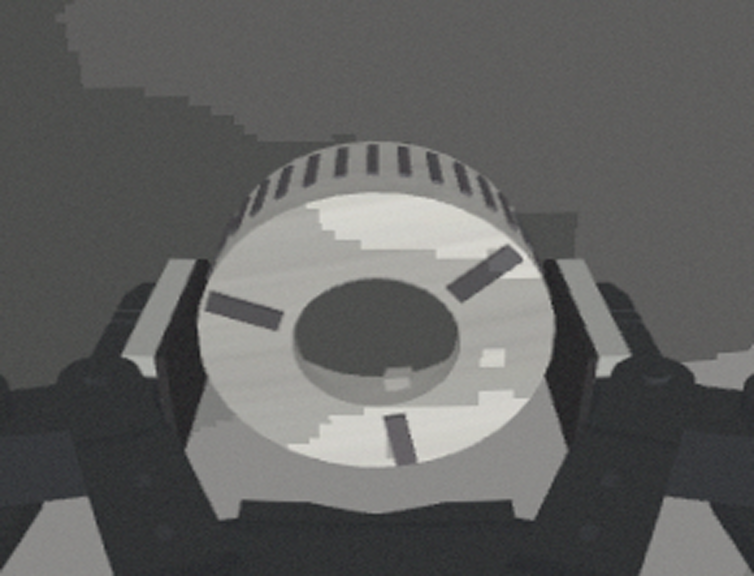

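The ring is held evenly between both pads, and its ticks have not moved.

```bash
cat > ringm.py <<'E'
from arc import *
def ringm(n,z,th=5):
    q,k,e,p=arc(n,(283.5,301.5),list(range(0,360,5)),(20,38),z,None,1,th)
    c=dict(np.load(f'pics/{n}.npz'));return q,k,e
E
python3 - <<'E'
from ringm import *
c=dict(np.load('pics/w11.npz'))
f=lambda x,y:np.array(((x+.5)/2.6-.5+140,(y+.5)/2.4-.5+160))
# hole outline points read: left 294,337 right 460,337 top 377,279; bottom 377,405
P=np.array([atz(c,f(*p),27,True) for p in [(294,337),(460,340),(377,279),(377,405)]])
print(P.round(2), (P[0]+P[1])/2,(P[2]+P[3])/2)
P=np.array([atz(c,f(*p),27,True) for p in [(198,325),(555,325),(377,467),(250,420),(500,422)]])
r=least_squares(lambda q:np.hypot(P[:,0]-q[0],P[:,1]-q[1])-q[2],[525,269,31]).x;print(r)
q=r
for a,b in (((449,296),(520,251)),((282,322),(207,300)),((396,414),(409,464))):
    A=atz(c,f(*a),27,True);B=atz(c,f(*b),27,True);d=B-A;m=(A+B)/2-[*q[:2],27]
    print(np.degrees(np.arctan2(d[1],d[0])),np.degrees(np.arctan2(m[1],m[0])))
E
```

```text
[[511.76 270.64  27.  ]
 [540.18 269.87  27.  ]
 [525.95 283.1   27.  ]
 [525.95 254.61  27.  ]] [525.97167567 270.25556855  27.        ] [525.94804828 268.85182539  27.        ]
[525.90028963 269.3188999   30.6619508 ]
38.30801241229706 39.61484250917245
160.51154713342225 162.9883928722009
-79.04768758631222 -78.58934689664233
```

Call:
drive_tool:
  rows:
    - [[0, 0, 0.5, 0, 0, 0], [0, 0, 0.9, 0, 0, 0], [0.05, -0.4, 0.9, 0, 0, 0.1], [0.15, -0.8, 0.9, 0, 0, 0.18]]

```text
time_s: 11.95
eef_pos: [541.1, 188.3, 270.5]
ee_rot: [0.001, 0.598, 0.801, 0.002]
force: [-0.4, 0.4, -2.1]
grip_width: 0.721
```

Call:
drive_tool:
  rows:
    - [[0.1, -0.5, 0.3, 0, 0, 0.1], [0.18, -0.85, 0.7, 0, 0, 0.18], [0.18, -0.85, 0.7, 0, 0, 0.18]]

```text
time_s: 12.32
eef_pos: [559.8, 101.3, 343.7]
ee_rot: [0.004, 0.481, 0.877, 0.003]
force: [-0.0, 0.8, -1.3]
grip_width: 0.718
```

Call:
drive_tool:
  rows:
    - [[0.1, -0.5, 0, 0, 0, 0.1], [0.18, -0.85, 0, 0, 0, 0.18]]

```text
time_s: 12.58
eef_pos: [577.8, 15.7, 343.1]
ee_rot: [0.003, 0.351, 0.936, 0.004]
force: [-0.8, 0.8, 0.1]
grip_width: 0.722
```

Call:
drive_tool:
  rows:
    - [[0.1, -0.5, 0, 0, 0, 0.1], [0.15, -0.77, 0, 0, 0, 0.17], [0.15, -0.77, 0, 0, 0, 0.17], [0.15, -0.77, 0, 0, 0, 0.17]]

```text
time_s: 13.08
eef_pos: [592.6, -60.0, 342.6]
ee_rot: [0.002, 0.223, 0.975, 0.004]
force: [0.1, 1.0, -1.3]
grip_width: 0.718
```

```bash
python3 cap.py w12
```

```text
13.125 [592.63943403 -59.8845441  342.8037565 ] [0.00190438 0.22292959 0.97482253 0.00444974] [-0.29849784  0.5171688   1.36280948  0.00962115  1.25848448 -1.42259338] [ 0.91716821  0.62200631 -0.84660484]
```

View pics/w12.png

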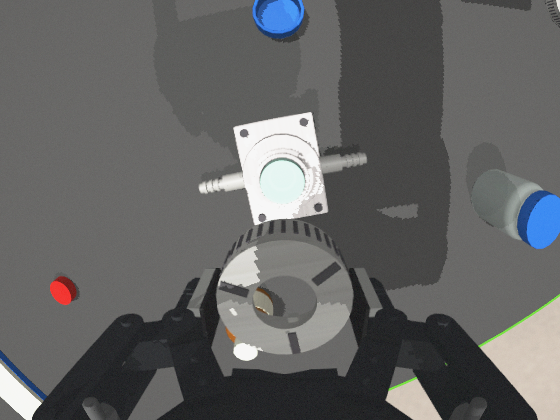

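The wrist view shows the ring held, the cell at about (281,170) with the glass seated in it, and the bystanders clear.

```bash
python3 - <<'E'
import cv2
im=cv2.imread('pics/w12.png');cv2.imwrite('pics/w12z.png',cv2.resize(im[100:240,210:370],None,fx=5,fy=4.2,interpolation=cv2.INTER_CUBIC))
cv2.imwrite('pics/w12r.png',cv2.resize(im[210:365,200:370],None,fx=4.5,fy=3.8,interpolation=cv2.INTER_CUBIC))
E
```

```text
(no output)
```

View pics/w12z.png

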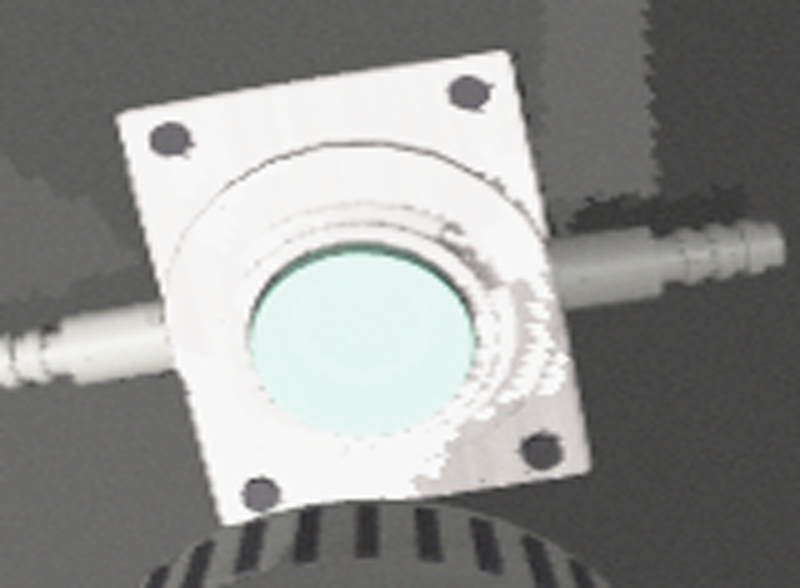

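View pics/w12r.png

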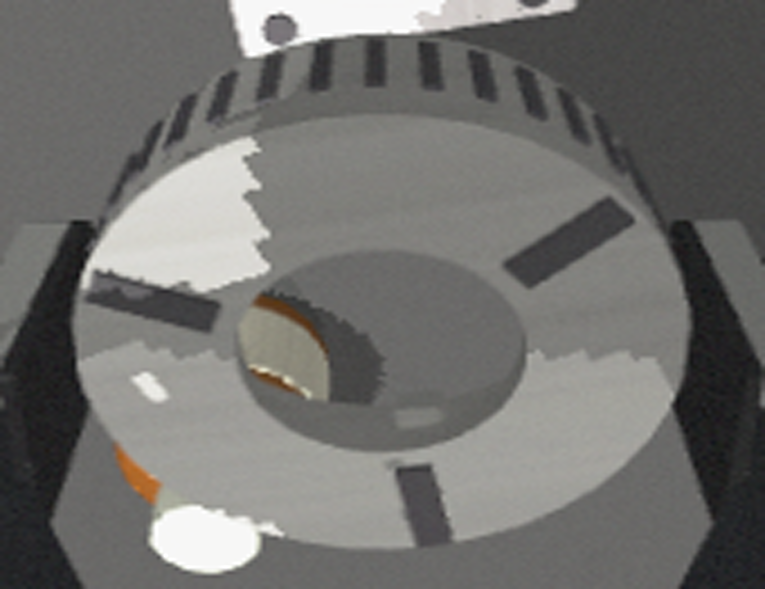

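```bash
python3 - <<'E'
from arc import *
from scipy.spatial.transform import Rotation as Ro
c=dict(np.load('pics/w12.npz'))
f=lambda x,y:np.array(((x+.5)/5-.5+210,(y+.5)/4.2-.5+100))
H=np.array([atz(c,f(*p),8,True) for p in [(170,138),(468,92),(261,493),(541,451)]]);print(H.round(1),'centre',H.mean(0))
for a,b in((2,0),(3,1)):
    d=H[b]-H[a];print(np.degrees(np.arctan2(d[1],d[0])),np.linalg.norm(d))
# ring
s=np.array([592.639,-59.885,342.804]);q=np.array([0.00190438,0.22292959,0.97482253,0.00444974])
R=Ro.from_quat([*q[1:],q[0]]).as_matrix();print('yaw',np.degrees(np.arctan2(R[1,0],R[0,0])),'z',R[:,2])
g=lambda x,y:np.array(((x+.5)/4.5-.5+200,(y+.5)/3.8-.5+210))
z=s[2]-179.635+27
def fitc(ps):
    P=np.array([atz(c,g(*p),z,True) for p in ps]);return least_squares(lambda q:np.hypot(P[:,0]-q[0],P[:,1]-q[1])-q[2],[570,-60,30]).x
o=fitc([(72,325),(691,325),(384,549),(384,115),(200,505),(570,505)]);h=fitc([(235,345),(525,345),(382,251),(382,451)])
print(o,h)
for a,b in (((514,275),(624,207)),((218,318),(88,285)),((414,466),(434,544))):
    A=atz(c,g(*a),z,True);B=atz(c,g(*b),z,True);d=B-A;m=(A+B)/2-[*o[:2],z]
    print(np.degrees(np.arctan2(d[1],d[0])),np.degrees(np.arctan2(m[1],m[0])))
ax=s+R[:,2]*(s[2]-z);print('axis at ring top',ax, 'ring minus axis in tool',R.T@(np.array([*((o+h)[:2]/2),z])-ax))
E
python3 - <<'E'
import sys;sys.path.insert(0,'.')
from disc import *
print(fit('w12',58.3,(250,320,140,205),150)[0])
E
```

```text
[[521.7 -63.8   8. ]
 [536.8  -9.7   8. ]
 [603.2 -85.8   8. ]
 [618.  -31.8   8. ]] centre [569.92620846 -47.79675193   8.        ]
164.86711581472258 84.41546475564958
164.76681089015466 84.14511102161298
yaw 154.23690037542534 z [ 0.00569682  0.00782633 -0.99995315]
[593.15372622 -58.20227853  30.92445185] [592.91710895 -58.5104891   14.34134507]
104.34666367227054 105.4115911231876
-134.44070297458754 -134.2971736571617
-15.858724493625997 -15.274271608359836
axis at ring top [593.50853451 -58.69042837 190.17615151] ring minus axis in tool [0.57129294 0.0951363  0.00707026]
[ 250  140   70   65 4376] [284.19081353 172.37888483]
[564.0780795  -43.02763775  30.4194141 ]
```

```bash
python3 - <<'E'
from h import *
from scipy.spatial.transform import Rotation as Ro
D={'w4':([568.14888102,-47.38882535,338.65496903],[1.88184013e-03,7.08087458e-01,7.06121984e-01,5.95474285e-04]),
'w7':([570.92983459,-48.6319847,236.60311407],[-2.88293419e-05,7.08237218e-01,7.05974528e-01,9.19688790e-05]),
'w11':([526.28914206,268.94747628,179.63536363],[0.00089767,0.707355,0.70685649,0.00141397]),
'w12':([592.63943403,-59.8845441,342.8037565],[0.00190438,0.22292959,0.97482253,0.00444974])}
for n,(s,q) in D.items():
    c=np.load(f'pics/{n}.npz')['extrinsics'];R=Ro.from_quat([*q[1:],q[0]]).as_matrix()
    print(n,(R.T@(c[:3,3]-s)).round(2),Ro.from_matrix(R.T@c[:3,:3]).as_rotvec(True).round(2))
E
```

```text
w4 [81.61 -1.19 30.88] [117.38 117.32  18.89]
w7 [81.53 -1.14 30.8 ] [117.36 117.34  18.89]
w11 [81.55 -1.15 30.81] [117.36 117.34  18.89]
w12 [82.28 -0.11 31.01] [117.28 117.36  18.92]
```

Call:
drive_tool:
  rows:
    - [[-0.221, 0.118, 0, -0.005, 0.0036, 0], [-0.221, 0.118, -0.4, -0.005, 0.0036, 0], [-0.221, 0.118, -0.8, -0.005, 0.0036, 0], [-0.221, 0.118, -0.8, -0.005, 0.0036, 0], [-0.221, 0.118, -0.8, -0.005, 0.0036, 0]]

```text
time_s: 13.75
eef_pos: [571.0, -47.6, 264.5]
ee_rot: [0.001, 0.223, 0.975, -0.0]
force: [0.1, 0.4, -0.5]
grip_width: 0.718
```

```bash
python3 cap.py w13; cat > cam.py <<'E'
import sys;from h import *
n=sys.argv[1];im=cv2.imread(f'pics/{n}.png');cv2.imwrite(f'pics/{n}z.png',cv2.resize(im[140:370,190:380],None,fx=3.2,fy=2.6,interpolation=cv2.INTER_CUBIC))
E
python3 cam.py w13
```

```text
13.8 [570.98448742 -47.72125932 264.73371285] [ 1.56970002e-03  2.22781037e-01  9.74867241e-01 -9.02246889e-05] [-2.87781830e-01  5.57550966e-01  1.52022701e+00  2.05371897e-05
  1.06067014e+00 -1.40925504e+00] [ 0.3667277   0.27387435 -0.9946117 ]
```

View pics/w13z.png

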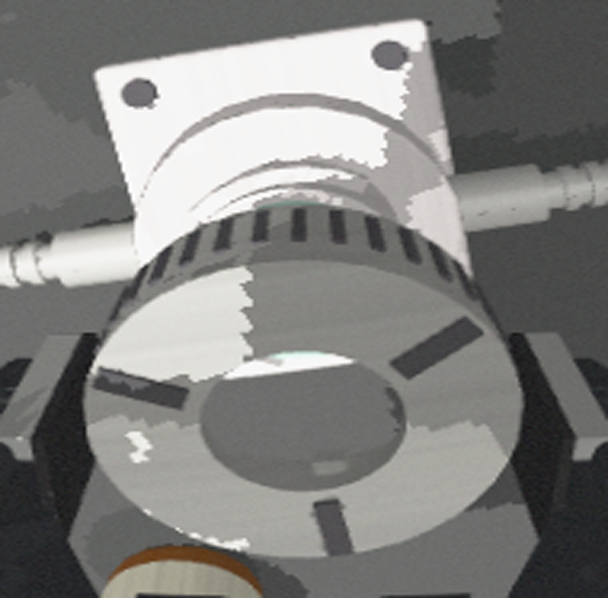

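Call:
drive_tool:
  rows:
    - [[-0.005, -0.004, -0.15, 0.0006, 0.002, 0], [-0.005, -0.004, -0.3, 0.0006, 0.002, 0], [-0.005, -0.004, -0.3, 0.0006, 0.002, 0], [-0.005, -0.004, -0.3, 0.0006, 0.002, 0]]

```text
time_s: 14.3
eef_pos: [570.6, -48.2, 234.8]
ee_rot: [-0.0, 0.223, 0.975, 0.0]
force: [0.4, -0.3, -1.4]
grip_width: 0.717
```

```bash
python3 cap.py w14;python3 cam.py w14
```

```text
14.35 [570.6120632  -48.18971682 234.9893116 ] [1.76141128e-04 2.22814744e-01 9.74860790e-01 4.13646205e-06] [-2.88773245e-01  5.97679820e-01  1.54275507e+00  3.65979716e-05
  1.00080674e+00 -1.41018761e+00] [-0.2876038   0.13243771 -0.94279381]
```

View pics/w14z.png

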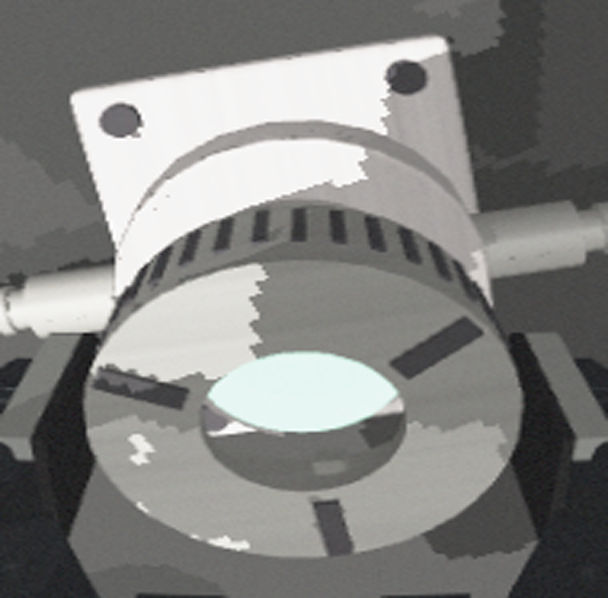

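Call:
drive_tool:
  rows:
    - [[0, 0, -0.03, 0, 0, 0], [0, 0, -0.06, 0, 0, 0], [0, 0, -0.09, 0, 0, 0], [0, 0, -0.09, 0, 0, 0]]

```text
time_s: 14.85
eef_pos: [570.6, -48.2, 225.7]
ee_rot: [-0.0, 0.223, 0.975, 0.0]
force: [0.1, -0.5, -0.6]
grip_width: 0.72
```

Call:
drive_tool:
  rows:
    - [[0, 0, -0.02, 0, 0, 0], [0, 0, -0.04, 0, 0, 0], [0, 0, -0.05, 0, 0, 0], [0, 0, -0.05, 0, 0, 0]]

```text
time_s: 15.35
eef_pos: [570.6, -48.2, 220.6]
ee_rot: [-0.0, 0.223, 0.975, 0.0]
force: [-0.2, -1.1, -0.3]
grip_width: 0.721
```

Call:
drive_tool:
  rows:
    - [[0, 0, -0.015, 0, 0, 0], [0, 0, -0.025, 0, 0, 0], [0, 0, -0.025, 0, 0, 0]]

```text
time_s: 15.72
eef_pos: [570.5, -48.2, 218.1]
ee_rot: [-0.0, 0.223, 0.975, 0.0]
force: [0.5, 0.1, -1.4]
grip_width: 0.718
```

Call:
drive_tool:
  rows:
    - [[0, 0, -0.01, 0, 0, 0], [0, 0, -0.015, 0, 0, 0], [0, 0, -0.015, 0, 0, 0]]

```text
time_s: 16.1
eef_pos: [570.5, -48.2, 216.5]
ee_rot: [-0.0, 0.223, 0.975, 0.0]
force: [-0.3, -0.4, -1.0]
grip_width: 0.719
```

Call:
drive_tool:
  rows:
    - [[0, 0, -0.007, 0, 0, 0], [0, 0, -0.007, 0, 0, 0], [0, 0, -0.007, 0, 0, 0]]

```text
time_s: 16.48
eef_pos: [570.5, -48.2, 215.8]
ee_rot: [-0.0, 0.223, 0.975, 0.0]
force: [0.6, 0.2, -0.3]
grip_width: 0.718
```

Call:
drive_tool:
  rows:
    - [[0, 0, -0.007, 0, 0, 0], [0, 0, -0.007, 0, 0, 0], [0, 0, -0.007, 0, 0, 0]]

```text
time_s: 16.85
eef_pos: [570.6, -48.1, 215.4]
ee_rot: [-0.0, 0.223, 0.975, 0.0]
force: [-0.8, -0.3, 3.1]
grip_width: 0.717
```

Contact is felt at TCP z ≈ 215.5, which puts the ring edge at about 36 mm. The lugs are in the gaps and the ring rests on the glass. I'll read the torque baseline, then turn.

```bash
cat > st.py <<'E'
from rig import ctrl
import numpy as np
s=ctrl.sense();q=s['ee_rot'];print(round(s['time_s'],2),s['eef_pos'].round(2),'yaw',round(2*np.degrees(np.arctan2(q[2],q[1])),2),'F',s['force'].round(2),'T',s['wrist_torque'].round(3),'j6',round(s['joints'][5],2),'tau6',s['tau'][5].round(3),round(s['grip_width'],3))
E
python3 st.py
```

```text
16.85 [570.56 -48.15 215.37] yaw 154.25 F [-0.84 -0.28  3.14] T [0.163 0.158 0.001] j6 -1.41 tau6 -0.0 0.717
```

Call:
drive_tool:
  rows:
    - [[0, 0, 0.002, 0, 0, 0], [0, 0, 0.002, 0, 0, 0], [0, 0, 0.002, 0, 0, 0]]

```text
time_s: 17.23
eef_pos: [570.6, -48.1, 215.5]
ee_rot: [-0.0, 0.223, 0.975, 0.0]
force: [-1.1, 1.4, 2.4]
grip_width: 0.723
```

```bash
python3 st.py
```

```text
17.23 [570.56 -48.12 215.55] yaw 154.25 F [-1.1   1.42  2.4 ] T [0.062 0.141 0.016] j6 -1.41 tau6 0.004 0.723
```

Call:
drive_tool:
  rows:
    - [[0, 0, 0, 0, 0, -0.08], [0.001, 0.0015, 0, 0, 0, -0.16], [0.001, 0.0015, 0, 0, 0, -0.22], [0.001, 0.0015, 0, 0, 0, -0.22]]

```text
time_s: 17.73
eef_pos: [570.8, -48.1, 215.6]
ee_rot: [0.0, 0.387, 0.922, 0.0]
force: [0.1, 0.3, 1.9]
grip_width: 0.718
```

```bash
python3 st.py
```

```text
17.73 [570.75 -48.07 215.57] yaw 134.49 F [0.09 0.3  1.88] T [ 0.022 -0.059 -0.023] j6 -1.07 tau6 0.52 0.718
```

Call:
drive_tool:
  rows:
    - [[0.001, 0.001, 0.001, 0, 0, -0.09], [0.001, 0.002, 0.001, 0, 0, -0.167], [0.001, 0.002, 0.001, 0, 0, -0.167], [0.001, 0.002, 0.001, 0, 0, -0.167]]

```text
time_s: 18.23
eef_pos: [570.9, -47.9, 215.6]
ee_rot: [0.0, 0.503, 0.865, 0.0]
force: [-0.5, -0.4, -0.1]
grip_width: 0.723
```

```bash
python3 st.py
```

```text
18.23 [570.86 -47.89 215.62] yaw 119.65 F [-0.5  -0.37 -0.1 ] T [-0.01  -0.04   0.031] j6 -0.81 tau6 -0.006 0.723
```

Call:
drive_tool:
  rows:
    - [[0.001, 0.001, 0, 0, 0, -0.055], [0.001, 0.001, 0, 0, 0, -0.055], [0.001, 0.001, 0, 0, 0, -0.055]]

```text
time_s: 18.6
eef_pos: [571.0, -47.8, 215.6]
ee_rot: [0.0, 0.539, 0.843, 0.0]
force: [-0.9, -0.3, 0.8]
grip_width: 0.72
```

```bash
python3 st.py
```

```text
18.6 [570.96 -47.82 215.58] yaw 114.84 F [-0.88 -0.25  0.8 ] T [ 0.016 -0.027 -0.072] j6 -0.72 tau6 -0.011 0.72
```

Call:
drive_tool:
  rows:
    - [[0.001, 0.001, 0, 0, 0, -0.055], [0.001, 0.001, 0, 0, 0, -0.055], [0.001, 0.001, 0, 0, 0, -0.055]]

```text
time_s: 18.98
eef_pos: [571.1, -47.7, 215.6]
ee_rot: [0.0, 0.573, 0.819, 0.0]
force: [0.3, 1.5, 0.5]
grip_width: 0.717
```

```bash
python3 st.py
```

```text
18.98 [571.08 -47.74 215.6 ] yaw 110.01 F [0.31 1.51 0.53] T [ 0.018 -0.013  0.015] j6 -0.64 tau6 -0.008 0.717
```

```bash
cat > av.py <<'E'
from rig import ctrl,viewer
import numpy as np
L=[]
for i in range(5):
    s=ctrl.sense();L.append(np.r_[s['force'],s['wrist_torque'],s['eef_pos'],s['tau'][5]])
    if i<4: viewer.capture('side')
q=s['ee_rot'];y=2*np.degrees(np.arctan2(q[2],q[1]));m=np.mean(L,0)
print(round(s['time_s'],2),'yaw',round(y,2),'turned',round(154.25-y,2),'F',m[:3].round(2),'T',m[3:6].round(3),'sd',np.std(L,0)[[2,5]].round(3),'pos',m[6:9].round(2),'tau6',m[9].round(3),round(s['grip_width'],3))
E
python3 av.py
```

```text
19.18 yaw 109.94 turned 44.31 F [-0.08  0.33  1.05] T [ 0.028 -0.018  0.011] sd [0.288 0.042] pos [571.08 -47.72 215.6 ] tau6 -0.013 0.719
```

Call:
drive_tool:
  rows:
    - [[0, 0, 0, 0, 0, -0.055], [0, 0, 0, 0, 0, -0.055]]

```text
time_s: 19.42
eef_pos: [571.1, -47.7, 215.6]
ee_rot: [0.0, 0.608, 0.794, 0.0]
force: [-0.1, 0.6, 0.4]
grip_width: 0.717
```

```bash
python3 av.py
```

```text
19.62 yaw 105.06 turned 49.19 F [-0.23  0.25  1.07] T [ 0.056 -0.037 -0.018] sd [0.451 0.028] pos [571.07 -47.73 215.61] tau6 0.119 0.722
```

Call:
drive_tool:
  rows:
    - [[0, 0, 0, 0, 0, -0.055], [0, 0, 0, 0, 0, -0.055]]

```text
time_s: 19.88
eef_pos: [571.1, -47.7, 215.6]
ee_rot: [0.0, 0.642, 0.767, 0.0]
force: [-0.2, 0.1, 0.3]
grip_width: 0.719
```

```bash
python3 av.py
```

```text
20.07 yaw 100.18 turned 54.07 F [-0.08  0.02  1.12] T [ 0.027 -0.017  0.004] sd [0.579 0.018] pos [571.07 -47.73 215.59] tau6 0.116 0.718
```

Call:
drive_tool:
  rows:
    - [[0, 0, 0, 0, 0, -0.035], [0, 0, 0, 0, 0, -0.035]]

```text
time_s: 20.32
eef_pos: [571.1, -47.7, 215.6]
ee_rot: [0.0, 0.662, 0.75, 0.0]
force: [0.8, -0.3, 1.5]
grip_width: 0.72
```

```bash
python3 av.py
```

```text
20.52 yaw 97.09 turned 57.16 F [0.25 0.01 1.56] T [ 0.048 -0.009  0.012] sd [0.389 0.025] pos [571.07 -47.73 215.6 ] tau6 0.068 0.72
```

Call:
drive_tool:
  rows:
    - [[0, 0, 0, 0, 0, -0.035], [0, 0, 0, 0, 0, -0.035]]

```text
time_s: 20.78
eef_pos: [571.1, -47.7, 215.6]
ee_rot: [0.0, 0.682, 0.731, 0.0]
force: [-0.3, 0.4, 2.3]
grip_width: 0.72
```

```bash
python3 av.py
```

```text
20.98 yaw 93.99 turned 60.26 F [-0.12  0.38  1.23] T [ 0.024 -0.03  -0.006] sd [0.697 0.02 ] pos [571.08 -47.74 215.6 ] tau6 0.07 0.723
```

Call:
drive_tool:
  rows:
    - [[0, 0, 0, 0, 0, -0.035], [0, 0, 0, 0, 0, -0.035]]

```text
time_s: 21.22
eef_pos: [571.0, -47.8, 215.5]
ee_rot: [0.0, 0.702, 0.713, -0.0]
force: [-0.4, -0.7, 0.2]
grip_width: 0.718
```

```bash
python3 av.py
```

```text
21.43 yaw 90.89 turned 63.36 F [-0.81 -0.75  0.22] T [-0.05  -0.024 -0.033] sd [0.592 0.022] pos [571.04 -47.78 215.52] tau6 0.043 0.722
```

Call:
drive_tool:
  rows:
    - [[0, 0, -0.002, 0, 0, -0.035], [0, 0, -0.002, 0, 0, -0.035]]

```text
time_s: 21.68
eef_pos: [571.1, -47.8, 215.4]
ee_rot: [0.0, 0.721, 0.693, -0.0]
force: [-0.3, -1.4, 0.4]
grip_width: 0.719
```

```bash
python3 av.py
```

```text
21.88 yaw 87.78 turned 66.47 F [ 0.01 -1.38  0.8 ] T [-0.171 -0.029 -0.066] sd [0.288 0.02 ] pos [571.06 -47.85 215.35] tau6 0.027 0.718
```

Call:
drive_tool:
  rows:
    - [[0, 0, -0.002, 0, 0, -0.035], [0, 0, -0.002, 0, 0, -0.035]]

```text
time_s: 22.12
eef_pos: [571.1, -47.9, 215.2]
ee_rot: [0.0, 0.739, 0.674, -0.0]
force: [0.6, -1.9, 0.7]
grip_width: 0.721
```

```bash
python3 av.py
```

```text
22.32 yaw 84.68 turned 69.57 F [-0.41 -0.84  1.1 ] T [-0.198 -0.03   0.012] sd [0.358 0.038] pos [571.07 -47.87 215.16] tau6 0.067 0.723
```

```bash
python3 cap.py w15;python3 cam.py w15
```

```text
22.375 [571.06803213 -47.8654886  215.15451277] [ 2.55411135e-04  7.39241681e-01  6.73440175e-01 -5.69808707e-05] [-2.87930590e-01  6.27219162e-01  1.55333126e+00 -4.41569731e-04
  9.60664180e-01 -1.94586655e-01] [-0.33476295 -1.52313507  0.81519332]
```

View pics/w15z.png

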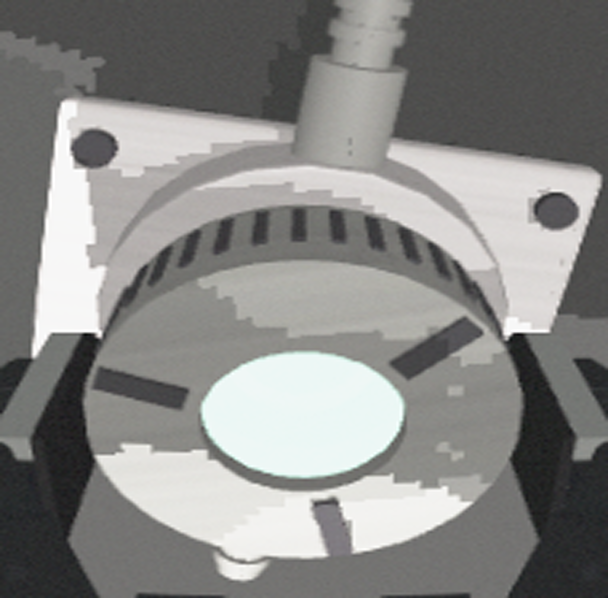

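The glass fills the ring's hole and the ticks have kept their place in the tool frame, so the ring turned with the gripper and did not slip.

```bash
sed -i 's/^q=s/print("Tz",np.array(L)[:,5].round(3),"tau6",np.array(L)[:,9].round(3))\nq=s/' av.py
```

Call:
drive_tool:
  rows:
    - [[0, 0, -0.001, 0, 0, -0.015], [0, 0, -0.0025, 0, 0, -0.035]]

```text
time_s: 22.62
eef_pos: [571.1, -47.9, 215.0]
ee_rot: [0.0, 0.758, 0.652, -0.0]
force: [-0.7, -1.4, 1.1]
grip_width: 0.717
```

```bash
python3 av.py
```

```text
Tz [0.317 0.176 0.112 0.088 0.128] tau6 [-0.117  0.071  0.38   0.209  0.133]
22.82 yaw 81.51 turned 72.74 F [-0.31 -1.25  1.34] T [-0.166  0.005  0.164] sd [0.311 0.082] pos [571.09 -47.86 214.96] tau6 0.135 0.721
```

Call:
drive_tool:
  rows:
    - [[0, 0, -0.001, 0, 0, -0.015], [0, 0, -0.0025, 0, 0, -0.035]]

```text
time_s: 23.08
eef_pos: [571.1, -47.8, 214.8]
ee_rot: [0.0, 0.776, 0.631, -0.0]
force: [0.7, -1.5, 2.8]
grip_width: 0.722
```

```bash
python3 av.py
```

```text
Tz [0.382 0.17  0.169 0.105 0.157] tau6 [-0.043  0.108  0.414  0.246  0.17 ]
23.27 yaw 78.35 turned 75.9 F [-0.52 -1.29  2.55] T [-0.212  0.023  0.197] sd [0.431 0.096] pos [571.1  -47.87 214.77] tau6 0.179 0.72
```

Call:
drive_tool:
  rows:
    - [[0, 0, 0, 0, 0, -0.017], [0, 0, 0, 0, 0, -0.017]]

```text
time_s: 23.52
eef_pos: [571.1, -47.9, 214.7]
ee_rot: [0.0, 0.784, 0.621, 0.0]
force: [0.7, -1.4, 1.1]
grip_width: 0.716
```

```bash
python3 av.py
```

```text
Tz [0.237 0.191 0.25  0.251 0.22 ] tau6 [0.377 0.281 0.246 0.235 0.232]
23.73 yaw 76.82 turned 77.43 F [ 0.13 -1.25  0.91] T [-0.241 -0.087  0.23 ] sd [0.335 0.022] pos [571.1  -47.9  214.72] tau6 0.274 0.724
```

Holding torque is about 0.23 N m including free running. From the turn past contact, the clamp should be about 18 N, so this is snug. Letting go.

Call:
drive_tool:
  rows:
    - [[0, 0, 0, 0, 0, 0], [0, 0, 0, 0, 0, 0], [0, 0, 0, 0, 0, 0], [0, 0, 0, 0, 0, 0]]
  fingers: 1

```text
time_s: 24.22
eef_pos: [571.1, -47.9, 214.7]
ee_rot: [0.0, 0.784, 0.621, 0.0]
force: [-0.5, 0.9, -0.1]
grip_width: 1.001
```

Call:
drive_tool:
  rows:
    - [[0, 0, 0.2, 0, 0, 0], [0, 0, 0.6, 0, 0, 0], [0, 0, 1, 0, 0, 0], [0, 0, 1, 0, 0, 0]]

```text
time_s: 24.72
eef_pos: [571.4, -47.9, 317.7]
ee_rot: [0.003, 0.784, 0.621, 0.002]
force: [-0.1, -0.3, -0.9]
grip_width: 0.998
```

```bash
python3 cap.py w16; python3 - <<'E'
from h import *
im=cv2.imread('pics/w16.png');cv2.imwrite('pics/w16z.png',cv2.resize(im[130:290,190:380],None,fx=4,fy=3.6,interpolation=cv2.INTER_CUBIC))
for n in('side','top'): cv2.imwrite(f'pics/{n}1.png',viewer.capture(n)[:,:,::-1])
E
```

```text
24.775 [571.10120429 -47.8316587  315.63934096] [1.12944613e-03 7.83596888e-01 6.21268179e-01 7.00964627e-04] [-2.87886676e-01  4.97278881e-01  1.47006680e+00 -1.64670952e-04
  1.17159274e+00 -5.77480910e-02] [ 0.25234357  0.06815964 -0.58388654]
```

View pics/w16z.png

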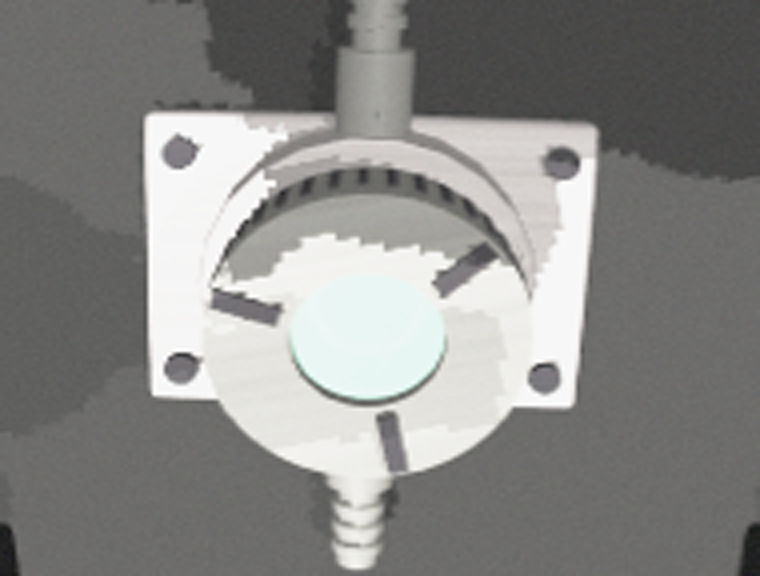

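View pics/side1.png

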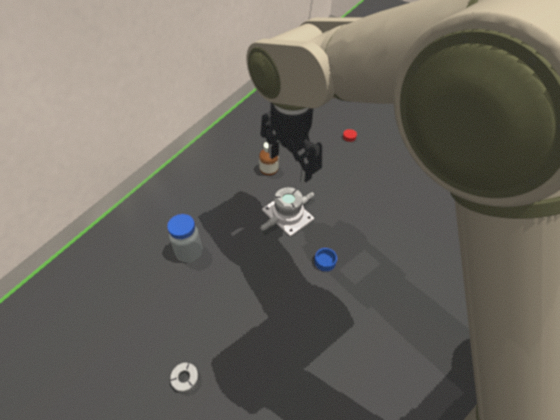

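The ring sits level on the cell, concentric, with the glass in its hole. Jar (184,238), bottle and loose cap (325,259) stand where they were. One last check of the ring's angle and height.

```bash
python3 - <<'E'
from arc import *
c=dict(np.load('pics/w16.npz'));g=lambda x,y:np.array(((x+.5)/4-.5+190,(y+.5)/3.6-.5+130))
z=62
P=np.array([atz(c,g(*p),z,True) for p in [(203,330),(531,330),(366,475),(366,190),(250,430),(484,430)]])
o=least_squares(lambda q:np.hypot(P[:,0]-q[0],P[:,1]-q[1])-q[2],[570,-48,31]).x;print(o)
H=np.array([atz(c,g(*p),8,True) for p in [(179,152),(562,162),(181,367),(544,377)]]);d=H[1]-H[0]+H[3]-H[2];cy=np.degrees(np.arctan2(d[1],d[0]));print(H.mean(0),'cell yaw',cy)
for a,b in (((438,288),(490,250)),((279,316),(212,298)),((388,412),(399,470))):
    A=atz(c,g(*a),z,True);B=atz(c,g(*b),z,True);m=(A+B)/2-[*o[:2],z];d=B-A
    t=np.degrees(np.arctan2(m[1],m[0]));print(t,'turned from gap',(cy-t)%120, (cy-np.degrees(np.arctan2(d[1],d[0])))%120)
print(ctrl.sense()['time_s'])
E
```

```text
[569.98299009 -47.1685102   30.53596873]
[569.65665228 -47.81112066   8.        ] cell yaw -15.073459804463248
26.71283027385139 turned from gap 78.21370992168536 77.48656398003433
149.92844645590424 turned from gap 74.99809373963251 75.72934183650852
-91.03649541074198 turned from gap 75.96303560627874 79.05902058770019
24.875
```

```bash
python3 -c "
from rig import ctrl
print(ctrl.finish_job())"
```

```text
the job is handed in; nothing more can be done
None
```

The glass disc is on its seat in the flow cell, and the larger steel ring is screwed down over it. I handed the job in with the gripper open and well clear, at about 25 s of the 72 s allowed.

**Disc:** I lowered it into the bore without forcing it. It met the seat about 6.7 mm below the rim, and I let go. In the picture taken afterwards it stood level and centred.

**Ring:** The lugs went into the gaps, and the ring came to rest on the glass about 14 mm below the rim. I turned it 77° clockwise, and it began to pull at about 62°. After release, the ticks measured 75 to 79° from the gaps, so it had not run back, and the ring was concentric and level.

**Tightness:** Two estimates put the clamping within the snug range of 10 to 25 N, but they do not agree exactly:
- **Turn past contact:** this gives about 18 N.
- **Turning moment:** the last reading was 0.23 N m against about zero while running free. That would be up to 23 N, closer to the upper limit. Earlier, noisier readings, of about 0.11 N m at 73° and 0.15 N m at 76°, pointed to a lower clamping force.

**Other objects:** The jar, bottle and loose cap look unmoved in the last side view. I did not re-measure them.

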